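# Load a pile of spacer plates under the lip of a test nest

## Robot

A 7-joint arm with a two-finger parallel gripper is mounted at the origin on the work surface. World frame = base frame: x ahead of the robot, y to its left, z up, the work surface at z = 0. Lengths are in mm, angles in rad, forces in N, time in s.
With the tool pointing down it reaches from about 350 to 900 mm from the base axis. Payload 7.2 kg.
Tool frame: the origin (TCP) lies midway between the tips of the shut fingers; the grasp point (between the pads) lies 19 mm behind it; z points along the fingers, y is the direction in which the jaws open and shut (so a half turn about z gives the same grasp; the last joint's range is limited). The gripper opens to 88 mm and grips with 3 to 60 N. Pads are 20 mm wide; open, the fingers measure 115 mm over their backs; the gripper's body (75 mm by 178 mm) begins 61 mm behind the grasp point.
Start: joints at [1.177, 0.411, -0.013, 1.596, 0.006, 1.134, -0.082], TCP at [200.03, -592.129, 222.653] pointing down, gripper open.
Joint ranges: [-2.95, 2.95], [-0.29, 1.99], [-1.47, 1.44], [0.14, 2.54], [-1.03, 4.17], [0.13, 1.85], [-2.86, 2.86]. Speed limits (rad/s): [2.39, 2.39, 3.01, 3.01, 3.14, 3.14, 3.14].

## Interface

Orientations are given as a unit quaternion [x, y, z, w].
In Python, from plant import bot, imaging gives the robot as it stands.
- The arm moves only by the tool apply_moves, never from a script. Its argument "commands" is a list that holds one entry, the list of rows, each a list of 7 numbers: the turn, a rotation vector about the tool's x, y, z in degrees, then the shift along the tool's x, y, z in cm, then the opening, from 0 (shut) to 1 (fully open). A call has 1 to 10 rows; each row is the pose to reach, as a shift and turn from the pose commanded when the call began, along the tool's axes at that moment; what a row does not reach only later rows make up. A row lasts 1/8 s, in which the tool goes at most 62.5 mm and 10.7 degrees, less where a joint would pass 70% of its speed; a pose out of reach is approached as far as the arm can. A call with a gripper value outside its range is refused whole. The fingers move at their own pace and stop on an object; the grip force is fixed at half the most. Time passes only in rows, so rows that repeat a pose let the fingers close. It gives the time, the measured TCP pose, the force and the opening at its end, in the units of the state.
- bot.get_state(): the state, without advancing time (a new reading comes with each control period).
- imaging.snapshot(name): name is "scene" or "top" or "wrist"; returns the picture (420x560x3 uint8, red, green, blue); there is no depth.
- imaging.calibration(name): a dict with "fovy" (degrees; the focal length in pixels is half the picture's height over the tangent of half this angle, whatever the lens; pixels are square), "cx", "cy" (the principal point, pixels), "extrinsics" (4x4, takes a point from camera to world coordinates). Camera axes: x right, y up, looking along -z (the intrinsics and any distortion apply to the point x, -y, -z); pixel columns grow to the right and rows downward; lengths in mm; the calibration is good to about 2 mm. A picture is of the moment at which its call begins: read the wrist's pose just before it. calibration takes no time and is no camera call; for the wrist camera it gives the pose at the moment of the call.
- bot.finish_job(): hands the job in, once; it reports no verdict.
The state is a dict: "time_s": time; "joint_positions": joint angles; "joint_vel": joint speeds; "joint_torque": joint torques, N m; "tool_pos": TCP position; "tool_rot": TCP orientation; "wrist_force": force on the tool from outside, world axes, zero at the start; "ft_torque": the same for the moment, N m; "width": finger opening in mm.
Only numpy, scipy, OpenCV 4.12 (cv2) and the standard library are available. Lean on these libraries where they do the work, as an engineer would, in place of code of your own. Each camera call takes 0.05 s, during which the arm holds its last target.

## Task

Pick up the three aluminium plates together, as one pile, tuck one end of the pile under the lip of the white nest and lower the other end so that all three lie flat and fully home inside it. Then swing the steel keeper bar fully closed across the pile's other end. Leave the other loose things on the bench where they are.

Things in the scene. Friction and masses are not known exactly. Their poses are not given: they have to be found in the camera images.
- nest: White plastic loading nest, fixed to the bench: an open box 115 mm (x) by 53 mm (y) inside, centred on its origin, inner floor 20 mm above the bench. Origin at the centre of its underside; x runs from its tall lip end (-x, towards the robot) to its low end (+x), y across, z up; turned up to 0.35 rad about z.
- nest_lip (a point): Middle of the lower edge of the lip, 49 mm above the bench, at the nest's x -47.5 mm. The lip is a ledge 8 mm thick jutting 10 mm inward (x -57.5 to -47.5) from the -x end wall; wall and lip are 57 mm tall in all, the wall 14 mm thick. The mouth left open is thus only 105 mm long, shorter than the plates.
- nest_low_end (a point): Middle of the top inner edge of the nest's +x end wall, at x +57.5 mm, 32 mm above the bench (12 mm above the inner floor); this wall is 12 mm thick.
- nest_floor (a point): Centre of the inner floor, 20 mm above the bench; axes as the nest's. Walls of the long sides: only four corner guides at |x| 33 to 57.5 mm, |y| 26.5 to 36.5, tops 38 mm above the bench. Between them (|x| under 33) the sides are open down to the bench and the floor is a bridge 38 mm wide, leaving room for fingers beside the pile. Pile home: undersides 0, 8, 16 mm above this point.
- pedestal: White plastic block 90 x 34 x 20 mm fixed to the bench, under the pile and aligned with it; origin at the centre of its underside.
- plate_low: Lowest of the three equal loose grey anodised aluminium plates, each 110 mm (its x) x 50 mm (its y) x 8 mm, about 0.12 kg, piled flush on the pedestal, the pile overhanging it by 8 mm on either long side and 10 mm at each end. Origin at the centre of its underside (20 mm above the bench at the start). The pile's long axis starts within 0.45 rad of the world's x.
- plate_mid: Middle plate, same size; origin at the centre of its underside (28 mm above the bench at the start).
- plate_top: Top plate, same size, with two small dark dots; origin at the centre of its underside (36 mm above the bench at the start; top face at 44 mm).
- keeper (a joint): Angle of the steel keeper bar about its upright pivot (rad): 0 = fully closed, at its stop, lying along the nest's +y across the pile's +x end; grows clockwise seen from above as it opens; at 1.57 it points along the nest's +x. Starts open, 1.2 to 1.65; stays where left; about 0.7 N at its post moves it. Bar 16 mm wide, 48 to 56 mm above the bench, reaching 90 mm from the pivot.
- keeper_pivot (a point): The keeper's pivot axis, at the nest's x +42, y -50 mm, 48 mm above the bench; does not move.
- keeper_post (a point): Middle of the upright round steel post on the keeper, to push it by: 18 mm across, 30 mm tall (56 to 86 mm above the bench), standing 78 mm from the pivot; this point is 71 mm above the bench.
- case_ring: loose steel ring, 68 mm outside, 48 mm inside, 12 mm high, lying flat towards the far side of the bench, right of its middle; bystander. Origin at the centre of its underside.
- puck: loose white plastic disc, 60 mm across, 35 mm high, standing between the nest and the pile; bystander. Origin at the centre of its underside.
- screwdriver: loose screwdriver, 150 mm long, lying right of the pile and nearer the robot; bystander. Origin at the centre of its underside (near its middle).
- jar: loose glass jar with black lid, 60 mm across, 70 mm high, at the far right; bystander. Origin at the centre of its underside.
- dish: loose steel bowl, 90 mm across, 30 mm high, at the far left; bystander. Origin at the centre of its underside.
- gauge_block: loose dark steel block, 30 x 70 x 30 mm, left of the nest; bystander. Origin at the centre of its underside.
There are look-alikes about, which are no part of the job. What is shaped like the plate_top but pink is not meant. Leave any yellow look-alike of the nest alone.

How it is judged:
By the outcome, as a careful person would: the job done as asked, in the order asked, and still so for the second after the job is handed in, with the robot touching nothing.
It also fails if it takes over 64 s, if anything falls off the work surface, if the arm or the gripper's body presses on something with over 40 N, if the wrist force passes 120 N, or if a joint passes its speed limit or range.

## Working session

There is one attempt and no reset: what is moved stays moved. The work goes in short steps, Python scripts to look and compute and a tool call to move; the robot and the scene stay as the last step left them, time stands still between calls to the robot, and variables do not carry over. Pictures are saved under pics/ and viewed, and the job is handed in when it is done.

Besides the shell and the picture viewer there is one more tool, called after "Request:" as name([rows], argument=value, ...), one row to a line, values as JSON. apply_moves: Moves the arm, as the interface text tells. Its arguments: {"type":"object","properties":{"commands":{"type":"array"}},"required":["commands"]}

```bash
ls; mkdir -p pics
python3 - <<'E'
from plant import bot, imaging
import cv2
s=bot.get_state(); print(s)
for n in ("scene","top","wrist"):
    c=imaging.calibration(n); print(n,c)
    im=imaging.snapshot(n); cv2.imwrite(f"pics/{n}0.png",im[:,:,::-1])
E
```

```text
pics
{'time_s': 0.0, 'joint_positions': array([ 1.17682947,  0.41188129, -0.01270662,  1.59704364,  0.00560424,
        1.13428458, -0.08222556]), 'joint_vel': array([ 0.00215847,  0.0005787 ,  0.00039355,  0.00030653,  0.00056613,
        0.00061253, -0.00158977]), 'joint_torque': array([ 8.17045766e-04, -5.87947655e+01,  6.42287470e-01, -2.91078043e+01,
       -5.37353475e-02,  1.82275783e-02,  1.96357528e-04]), 'tool_pos': array([ 199.81691588, -591.66710428,  221.82086518]), 'tool_rot': array([ 9.86763821e-01,  1.62162070e-01, -1.86125167e-04, -7.68389677e-04]), 'wrist_force': array([ 0.45383288,  0.1745893 , -0.08000227]), 'ft_torque': array([-0.00020665,  0.04289504,  0.01128388]), 'width': 88.02196751043051}
scene {'fovy': 44.82577389445697, 'cx': 279.7882231370892, 'cy': 214.89922601977247, 'extrinsics': array([[-8.50049487e-02, -5.91192766e-01,  8.02038199e-01,
         1.54303242e+03],
       [ 9.96211695e-01, -6.52461436e-02,  5.74908726e-02,
         7.26566906e+01],
       [ 1.83417114e-02,  8.03886842e-01,  5.94499392e-01,
         8.11838563e+02],
       [ 0.00000000e+
[... 246 characters left out ...]
],
       [-9.99689143e-01,  2.41341805e-02, -6.25774438e-03,
        -1.50371098e+00],
       [-2.88710557e-03,  1.37244926e-01,  9.90532935e-01,
         1.13614083e+03],
       [ 0.00000000e+00,  0.00000000e+00,  0.00000000e+00,
         1.00000000e+00]])}
wrist {'fovy': 68.81794580468382, 'cx': 278.5395380481383, 'cy': 211.34468157962476, 'extrinsics': array([[ 3.20554267e-01,  9.09656866e-01,  2.64138879e-01,
         2.72925446e+02],
       [-9.47230152e-01,  3.07844328e-01,  8.93695029e-02,
        -5.66797559e+02],
       [-1.80738823e-05, -2.78848086e-01,  9.60335225e-01,
         3.83887870e+02],
       [ 0.00000000e+00,  0.00000000e+00,  0.00000000e+00,
         1.00000000e+00]])}
```

View pics/scene0.png

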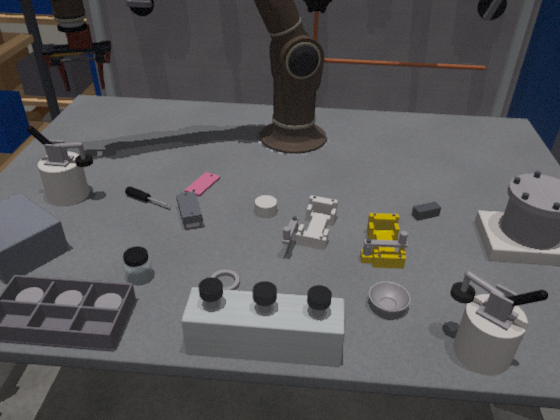

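View pics/top0.png

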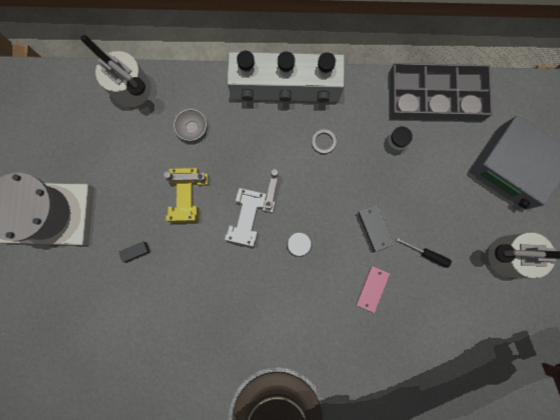

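View pics/wrist0.png

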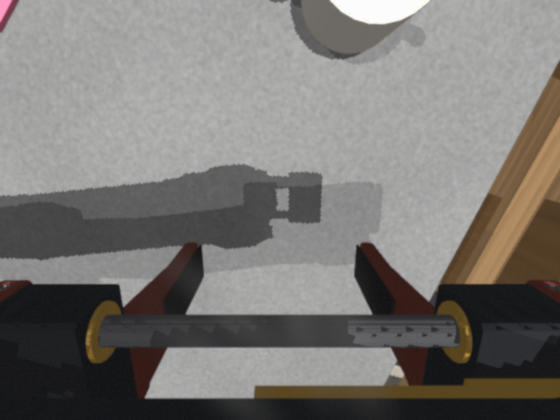

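Candidates: for the plates, the grey pile at top (375,229) / scene (190,209), against the pink plate at top (373,290) / scene (203,184). For the nest, the white one at top (246,217) / scene (318,222), against the yellow one at top (184,195) / scene (385,240). I choose grey and white, and will check both in a close crop.

```bash
cat > h.py <<'E'
import numpy as np, cv2
from plant import bot, imaging
from scipy.spatial.transform import Rotation as R
def K(c,h=420):
    f=h/2/np.tan(np.radians(c["fovy"])/2); return f,c["cx"],c["cy"]
def ray(c,u,v):
    f,cx,cy=K(c); E=c["extrinsics"]
    d=np.array([(u-cx)/f,-(v-cy)/f,-1.0]); return E[:3,3],E[:3,:3]@d
def onz(c,u,v,z):
    o,d=ray(c,u,v); return o+d*(z-o[2])/d[2]
def proj(c,p):
    f,cx,cy=K(c); E=c["extrinsics"]; q=E[:3,:3].T@(np.asarray(p,float)-E[:3,3])
    return np.array([cx+f*q[0]/-q[2], cy-f*q[1]/-q[2]])
def tri(c1,p1,c2,p2):
    o1,d1=ray(c1,*p1);o2,d2=ray(c2,*p2)
    d1=d1/np.linalg.norm(d1);d2=d2/np.linalg.norm(d2)
    A=np.stack([d1,-d2],1); t=np.linalg.lstsq(A,o2-o1,rcond=None)[0]
    a=o1+d1*t[0];b=o2+d2*t[1]; return (a+b)/2,np.linalg.norm(a-b)
E
python3 - <<'E'
import cv2,numpy as np
t=cv2.imread('pics/top0.png'); s=cv2.imread('pics/scene0.png')
a=cv2.resize(t[150:320,160:460],None,fx=2.6,fy=2.6,interpolation=cv2.INTER_CUBIC)
b=cv2.resize(s[165:275,160:420],None,fx=3,fy=3,interpolation=cv2.INTER_CUBIC)
cv2.imwrite('pics/tc.png',a);cv2.imwrite('pics/sc.png',b)
E
```

```text
(no output)
```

View pics/tc.png

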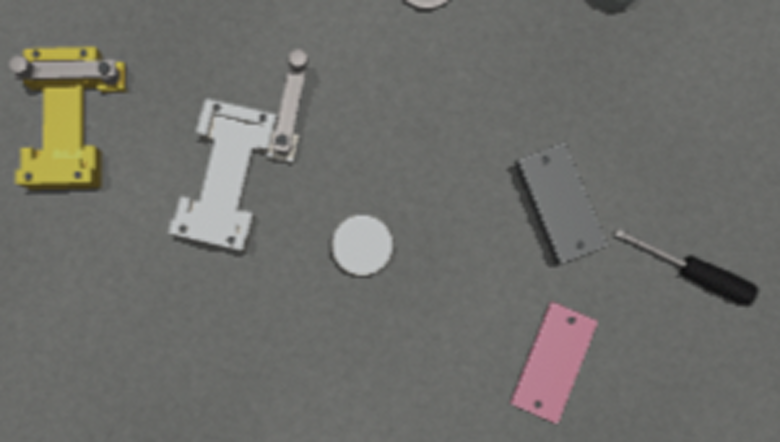

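View pics/sc.png

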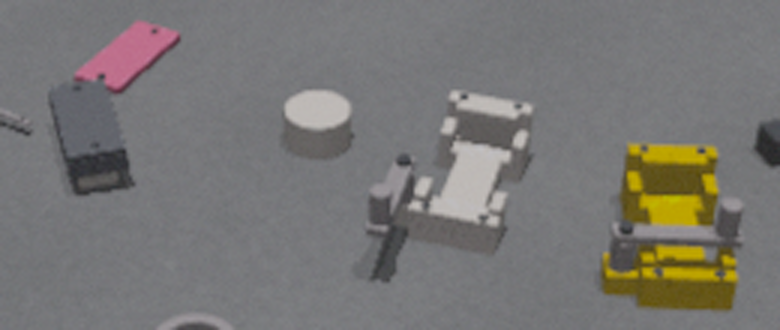

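Run:
```python
from h import *
t=imaging.calibration("top"); s=imaging.calibration("scene")
T=lambda x,y:(160+x/2.6-.3,150+y/2.6-.3)
S=lambda x,y:(160+x/3-.33,165+y/3-.33)
print("pile dots tri",tri(t,T(546,160),s,S(96,145)),tri(t,T(580,245),s,S(66,92)))
for n,(a,b) in dict(farL=(515,161),farR=(565,143),nearR=(607,242),nearL=(558,264)).items(): print(n,onz(t,*T(a,b),44).round(1))
print("lip top screws",tri(t,T(182,229),s,S(519,106)),tri(t,T(231,240),s,S(464,97)))
print("low screws",tri(t,T(217,107),s,S(483,216)),tri(t,T(263,117),s,S(420,205)))
print("post top",tri(t,T(298,58),s,S(380,192)))
print("pivot",tri(t,T(283,140),s,S(403,159)))
print("puck",onz(t,*T(362,245),35))
```

```text
pile dots tri (array([ 522.7814941 , -225.33904542,   43.45078132]), np.float64(1.2006600825777256)) (array([ 440.59994185, -265.68768411,   37.64212632]), np.float64(10.516547337772982))
farL [ 521.  -195.1   44. ]
farR [ 540.3 -244.8   44. ]
nearR [ 443.  -285.3   44. ]
nearL [ 420.3 -237.2   44. ]
lip top screws (array([444.66069752, 130.9799185 ,  57.06875552]), np.float64(0.24063044559479616)) (array([435.19057328,  82.99054234,  56.4046608 ]), np.float64(0.22011152732868927))
low screws (array([570.20536728, 103.79184009,  32.88813736]), np.float64(0.5162941091293531)) (array([561.20068427,  54.53097402,  32.95723015]), np.float64(4.492313015298615))
post top (array([611.43988078,  21.93623607,  82.7931877 ]), np.float64(0.13748612244529795))
pivot (array([534.32374588,  35.41065423,  58.47520934]), np.float64(0.6548882708023624))
puck [434.66599697 -45.31842812  35.        ]
```

```bash
cat >> h.py <<'E'
def Rt(yaw,tilt=0):
    """tool down, tool x along yaw; tilt>0 lifts +x end (deg)"""
    y,t=np.radians(yaw),np.radians(tilt)
    u0=np.array([np.cos(y),np.sin(y),0]); k=np.array([0,0,1.])
    u=u0*np.cos(t)+k*np.sin(t); n=-u0*np.sin(t)+k*np.cos(t)
    return np.stack([u,np.cross(-n,u),-n],1)
def plan(pos,Rm,st=None):
    st=st or bot.get_state(); R0=R.from_quat(st["tool_rot"]).as_matrix()
    rv=np.degrees(R.from_matrix(R0.T@Rm).as_rotvec()); d=R0.T@(np.asarray(pos)-st["tool_pos"])/10
    print("row",rv.round(2),d.round(2)); return rv,d
def st():
    s=bot.get_state(); R0=R.from_quat(s["tool_rot"]).as_matrix(); u=R0[:,0]
    print("t",round(s["time_s"],2),"pos",s["tool_pos"].round(2),"yaw",np.degrees(np.arctan2(u[1],u[0])).round(2),"tilt",np.degrees(np.arcsin(u[2])).round(2),"roll",np.degrees(np.arcsin(R0[2,1])).round(2),"F",s["wrist_force"].round(1),"w",round(s["width"],1),"q",s["joint_positions"].round(2)); return s
E
python3 -c "
from h import *
st();plan([416,-268,200],Rt(22.6))"
```

```text
t 0.15 pos [ 199.9  -591.76  222.02] yaw 18.67 tilt -0.0 roll -0.07 F [-0.2  0.3  0.3] w 88.0 q [ 1.18  0.41 -0.01  1.6   0.01  1.13 -0.08]
row [-0.07  0.   -3.93] [ 30.84 -23.75   2.23]
```

Request:
apply_moves([
  [[0,0,-2,8,-6,0.5,1],[0,0,-4,16,-12,1,1],[0,0,-4,23,-18,1.5,1],[0,0,-4,28,-22,2,1],[0,0,-4,30.8,-23.8,2.2,1],[0,0,-4,30.8,-23.8,2.2,1],[0,0,-4,30.8,-23.8,2.2,1]],
])

```text
time_s: 1.02
tool_pos: [417.7, -264.1, 200.5]
tool_rot: [0.98, 0.2, 0.0, -0.001]
wrist_force: [-0.8, -0.4, 0.2]
width: 87.9
```

Run:
```python
from h import *
s=st(); c=imaging.calibration("wrist"); im=imaging.snapshot("wrist"); cv2.imwrite("pics/w1.png",im[:,:,::-1]); np.save("w1.npy",c["extrinsics"]); print(c["extrinsics"].round(2))
```

```text
t 1.02 pos [ 417.66 -264.07  200.5 ] yaw 23.03 tilt 0.05 roll -0.06 F [-0.8 -0.4  0.2] w 87.9 q [ 0.67  0.22 -0.23  1.92  0.06  1.   -0.76]
[[ 3.9000e-01  8.8000e-01  2.6000e-01  4.8850e+02]
 [-9.2000e-01  3.8000e-01  1.1000e-01 -2.3368e+02]
 [ 0.0000e+00 -2.8000e-01  9.6000e-01  3.6256e+02]
 [ 0.0000e+00  0.0000e+00  0.0000e+00  1.0000e+00]]
```

View pics/w1.png

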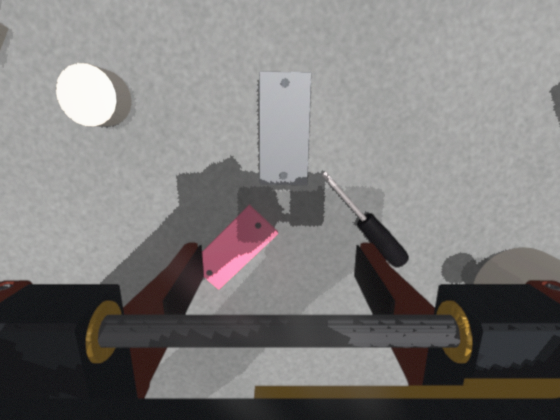

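The wrist view shows the grey pile with its two dots at (285,83) and (283,176). The pink plate at (240,248) and the puck at (87,95) are separate.

Run:
```python
from h import *
im=cv2.imread("pics/w1.png"); c=imaging.calibration("wrist"); c["extrinsics"]=np.load("w1.npy")
r=im[60:195,245:325].astype(int)
print(r[60,40],r[60,5],r[60,75])
sat=r[:,:,0]-r[:,:,2]
m=((sat>8)).astype(np.uint8); 
m=cv2.morphologyEx(m,cv2.MORPH_CLOSE,np.ones((7,7))); m=cv2.morphologyEx(m,cv2.MORPH_OPEN,np.ones((5,5)))
ct=max(cv2.findContours(m,0,2)[0],key=cv2.contourArea)+[245,60]
(q,(w,h),a)=cv2.minAreaRect(ct); print(q,w,h,a)
for rr in range(70,190,8): 
    row=m[rr-60]; x=np.where(row)[0]; print(rr,(x.min()+245,x.max()+245) if len(x) else None,end=' ')
print()
ct4=cv2.boxPoints((q,(w,h),a))
P=np.array([onz(c,u,v,44)[:2] for u,v in ct4]); print(P.round(1)); print(P.mean(0), [np.linalg.norm(P[i]-P[i-1]).round(1) for i in range(4)])
o=im.copy(); cv2.polylines(o,[ct4.astype(np.int32)],1,(0,0,255)); cv2.imwrite("pics/w1c.png",cv2.resize(o[50:210,220:360],None,fx=3.5,fy=3.5,interpolation=0))
# dots
for u,v in((285,83),(283,176)):
    z=im[v-8:v+9,u-8:u+9].max(2).astype(int); k=z<120; yy,xx=np.where(k); p=(u-8+xx.mean(),v-8+yy.mean()); print(p,k.sum(),onz(c,*p,44))
```

```text
[183 178 177] [165 166 167] [160 161 161]
(284.0, 82.0) 4.0 4.0 90.0
70 None 78 None 86 None 94 None 102 None 110 None 118 None 126 None 134 None 142 None 150 None 158 None 166 None 174 None 182 None 
[[ 526.1 -221.5]
 [ 527.6 -225. ]
 [ 524.3 -226.4]
 [ 522.8 -222.9]]
[ 525.20946767 -223.94249456] [np.float64(3.6), np.float64(3.8), np.float64(3.6), np.float64(3.9)]
(np.float64(nan), np.float64(nan)) 0 [nan nan nan]
(np.float64(282.84), np.float64(182.6)) 50 [ 434.48589193 -261.75407083   44.        ]<stdin>:18: RuntimeWarning: Mean of empty slice.
  ret = ret.dtype.type(ret / rcount)
```

View pics/w1c.png

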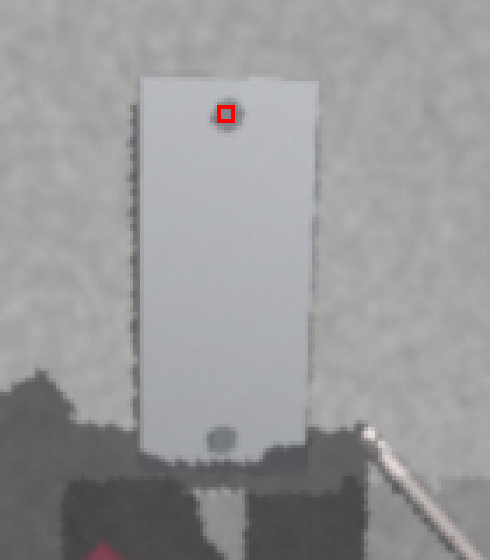

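Run:
```python
from h import *
im=cv2.imread("pics/w1.png"); c=imaging.calibration("wrist"); c["extrinsics"]=np.load("w1.npy")
b=cv2.medianBlur(im,3).astype(int); sat=b[:,:,0]-b[:,:,2]
m=((sat>3)&(b.max(2)>150)).astype(np.uint8); m[:60]=0;m[200:]=0;m[:,:240]=0;m[:,330:]=0
m=cv2.morphologyEx(m,cv2.MORPH_OPEN,np.ones((5,5)))
L=[];Rr=[]
for rr in range(80,164,2):
    x=np.where(m[rr])[0]; L.append((x.min()-.5,rr)); Rr.append((x.max()+.5,rr))
top=[(u,np.where(m[:,u])[0].min()-.5) for u in range(265,306,2)]
def line(P):
    Q=np.array([onz(c,u,v,44)[:2] for u,v in P]); vx,vy,x,y=cv2.fitLine(Q.astype(np.float32),cv2.DIST_HUBER,0,.01,.01).ravel(); return np.array([x,y]),np.array([vx,vy])*(np.sign(vx) if abs(vx)>abs(vy) else np.sign(vy))
for n,P in(("L",L),("R",Rr),("top",top)):
    p,d=line(P); print(n,p.round(2),np.degrees(np.arctan2(d[1],d[0])).round(2)); globals()["l"+n]=(p,d)
def inter(a,b):
    t=np.linalg.solve(np.stack([a[1],-b[1]],1),b[0]-a[0]); return a[0]+a[1]*t[0]
A=inter(lL,ltop);B=inter(lR,ltop); print(A,B,np.linalg.norm(A-B))
d=(lL[1]+lR[1]);d/=np.linalg.norm(d); print("yaw",np.degrees(np.arctan2(d[1],d[0])),"centre",(A+B)/2-55*d)
```

```text
L [ 485.88 -214.41] 22.06
R [ 515.06 -255.3 ] 22.38
top [ 533.68 -220.08] 113.06
[ 524.5905  -198.71442] [ 543.66473 -243.52554] 48.701775
yaw 22.223104 centre [ 483.21313 -241.92175]
```

Run:
```python
from h import *
st();plan([483.1,-242,95],Rt(22.3));plan([483.1,-242,13],Rt(22.3))
```

```text
t 1.07 pos [ 417.65 -264.41  200.46] yaw 22.98 tilt 0.04 roll -0.05 F [ 0.5  0.8 -0.9] w 87.9 q [ 0.67  0.22 -0.23  1.92  0.06  1.   -0.76]
row [-0.05 -0.04  0.68] [ 6.89  0.5  10.55]
row [-0.05 -0.04  0.68] [ 6.89  0.51 18.75]
```

Request:
apply_moves([
  [[0,0,0.7,3,0.2,3,1],[0,0,0.7,6,0.4,7,1],[0,0,0.7,6.9,0.5,10.5,1],[0,0,0.7,6.9,0.5,10.5,1],[0,0,0.7,6.9,0.5,10.5,1]],
])

```text
time_s: 1.7
tool_pos: [480.8, -247.6, 96.6]
tool_rot: [0.982, 0.19, -0.0, 0.0]
wrist_force: [0.5, -0.6, 0.3]
width: 87.6
```

Run:
```python
from h import *
s=st(); c=imaging.calibration("wrist"); im=imaging.snapshot("wrist"); cv2.imwrite("pics/w2.png",im[:,:,::-1]); np.save("w2.npy",c["extrinsics"])
st();plan([483.1,-242,13],Rt(22.3))
```

```text
t 1.7 pos [ 480.78 -247.64   96.59] yaw 21.87 tilt -0.01 roll 0.05 F [ 0.5 -0.6  0.3] w 87.6 q [ 0.57  0.43 -0.23  1.92  0.13  0.81 -0.92]
t 1.75 pos [ 481.16 -247.65   97.1 ] yaw 21.87 tilt 0.04 roll 0.1 F [ 0.3 -0.2  0.4] w 87.8 q [ 0.57  0.43 -0.23  1.92  0.13  0.81 -0.92]
row [ 0.1  -0.04 -0.43] [ 0.38 -0.47  8.41]
```

View pics/w2.png

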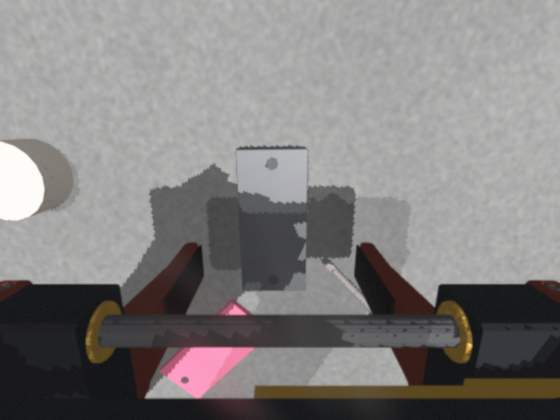

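Request:
apply_moves([
  [[0,0,-0.4,0.4,-0.5,1,1],[0,0,-0.4,0.4,-0.5,2,1],[0,0,-0.4,0.4,-0.5,3,1],[0,0,-0.4,0.4,-0.5,3,1],[0,0,-0.4,0.4,-0.5,3,1]],
])

```text
time_s: 2.38
tool_pos: [483.1, -240.0, 65.6]
tool_rot: [0.981, 0.194, -0.0, -0.0]
wrist_force: [-0.4, 0.2, 0.9]
width: 87.8
```

Run:
```python
from h import *
s=st();plan([483.1,-242,13],Rt(22.3))
```

```text
t 2.38 pos [ 483.14 -240.     65.59] yaw 22.36 tilt -0.0 roll -0.0 F [-0.4  0.2  0.9] w 87.8 q [ 0.55  0.47 -0.22  1.94  0.15  0.74 -0.95]
row [-0.    0.    0.06] [-0.08  0.18  5.26]
```

Request:
apply_moves([
  [[0,0,0,0,0.1,1.5,1],[0,0,0,0,0.1,3,1],[0,0,0,0,0.1,4.4,1],[0,0,0,0,0.1,5.2,1],[0,0,0,0,0.1,5.2,1],[0,0,0,0,0.1,5.2,1]],
])

```text
time_s: 3.12
tool_pos: [483.7, -241.0, 13.9]
tool_rot: [0.981, 0.194, 0.0, 0.0]
wrist_force: [-0.6, 0.3, -0.0]
width: 88.0
```

Run:
```python
from h import *
s=st();plan([483.1,-242,13],Rt(22.3))
```

```text
t 3.12 pos [ 483.72 -240.95   13.86] yaw 22.37 tilt 0.02 roll 0.02 F [-0.6  0.3 -0. ] w 88.0 q [ 0.53  0.55 -0.2   1.97  0.18  0.64 -0.97]
row [ 0.02 -0.02  0.07] [-0.1   0.07  0.09]
```

Request:
apply_moves([
  [[0,0,0,-0.1,0.1,0.1,0.8],[0,0,0,-0.1,0.1,0.1,0.65],[0,0,0,-0.1,0.1,0.1,0.5],[0,0,0,-0.1,0.1,0.1,0.3],[0,0,0,-0.1,0.1,0.1,0.3],[0,0,0,-0.1,0.1,0.1,0.3]],
])

```text
time_s: 3.88
tool_pos: [483.0, -242.2, 12.7]
tool_rot: [0.981, 0.194, 0.0, 0.0]
wrist_force: [0.3, 0.3, 2.4]
width: 49.6
```

Run:
```python
from h import *
s=st()
```

```text
t 3.88 pos [ 482.96 -242.2    12.75] yaw 22.37 tilt 0.0 roll 0.01 F [0.3 0.3 2.4] w 49.6 q [ 0.53  0.55 -0.2   1.97  0.18  0.64 -0.97]
```

Request:
apply_moves([
  [[0,0,0,0,0,-0.5,0],[0,0,0,0,0,-1.5,0],[0,0,0,0,0,-3,0],[0,0,0,0,0,-5,0],[0,0,0,0,0,-7.5,0],[0,0,0,0,0,-10,0],[0,0,0,0,0,-12,0],[0,0,0,0,0,-12,0],[0,0,0,0,0,-12,0]],
])

```text
time_s: 5.0
tool_pos: [482.5, -242.1, 132.4]
tool_rot: [0.981, 0.194, -0.0, -0.0]
wrist_force: [-0.3, 0.4, -4.2]
width: 50.0
```

Run:
```python
from h import *
s=st(); c=imaging.calibration("wrist"); im=imaging.snapshot("wrist"); cv2.imwrite("pics/w3.png",im[:,:,::-1]); np.save("w3.npy",c["extrinsics"])
im=imaging.snapshot("scene"); cv2.imwrite("pics/s3.png",cv2.resize(im[120:270,120:420,::-1],None,fx=2.6,fy=2.6))
```

```text
t 5.0 pos [ 482.47 -242.06  132.37] yaw 22.37 tilt -0.02 roll -0.01 F [-0.3  0.4 -4.2] w 50.0 q [ 0.57  0.38 -0.24  1.89  0.12  0.89 -0.91]
```

View pics/w3.png

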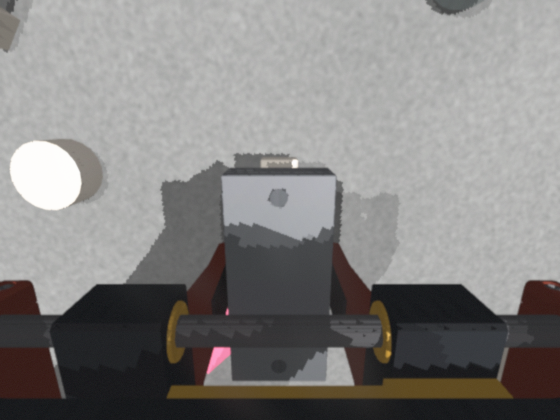

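View pics/s3.png

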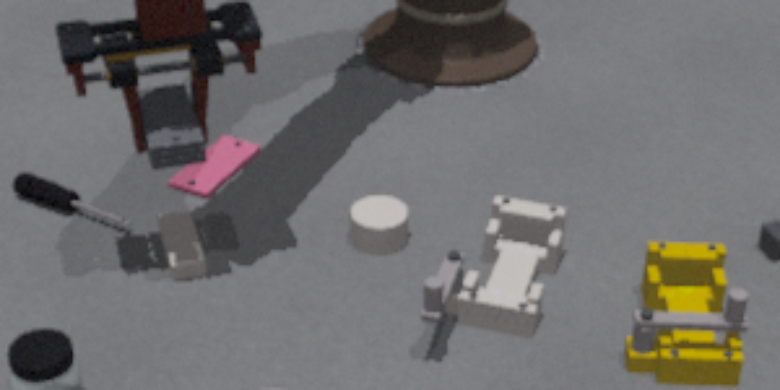

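The lifted pile fills (223–336, 170–380) between the fingers with its far dot at (278,196). The pedestal is bare, so all three plates came up.

Run:
```python
from h import *
im=cv2.imread("pics/w3.png"); c=imaging.calibration("wrist"); c["extrinsics"]=np.load("w3.npy")
pos=np.array([482.5,-242.1,132.4]); R0=Rt(22.37)
cv2.imwrite("pics/w3c.png",cv2.resize(im[150:260,200:360],None,fx=4.5,fy=4.5,interpolation=0))
g=cv2.medianBlur(im,3).astype(int)
for n,(u,v) in dict(dotF=(278,196),dotN=(279.5,367)).items():
    print(n,(R0.T@(onz(c,u,v,163.6)-pos)).round(1))
for v in (182,190,200,205):
    print(v,[(x,int(g[v,x].mean())) for x in list(range(218,232))],[(x,int(g[v,x].mean())) for x in range(328,342)])
print([(y,int(g[y,300].mean())) for y in range(160,185)])
```

```text
dotF [ 46.2  -0.5 -31.2]
dotN [-45.2   0.3 -31.2]
182 [(218, 101), (219, 102), (220, 103), (221, 118), (222, 152), (223, 169), (224, 172), (225, 172), (226, 172), (227, 172), (228, 172), (229, 173), (230, 173), (231, 173)] [(328, 182), (329, 182), (330, 182), (331, 182), (332, 182), (333, 181), (334, 177), (335, 150), (336, 113), (337, 108), (338, 104), (339, 104), (340, 108), (341, 129)]
190 [(218, 103), (219, 102), (220, 102), (221, 102), (222, 134), (223, 164), (224, 172), (225, 172), (226, 172), (227, 172), (228, 172), (229, 172), (230, 172), (231, 172)] [(328, 180), (329, 180), (330, 180), (331, 180), (332, 179), (333, 179), (334, 169), (335, 136), (336, 105), (337, 100), (338, 99), (339, 99), (340, 100), (341, 101)]
200 [(218, 98), (219, 95), (220, 93), (221, 93), (222, 116), (223, 153), (224, 169), (225, 171), (226, 171), (227, 171), (228, 171), (229, 171), (230, 171), (231, 172)] [(328, 178), (329, 178), (330, 178), (331, 179), (332, 178), (333, 175), (334, 149), (335, 104), (336, 79), (337, 77), (338, 77), (339, 77), (340, 78), (341, 87)]
205 [(218, 99), (219, 91), (220, 82), (221, 82), (222, 98), (223, 141), (224, 164), (225, 169), (226, 170), (227, 170), (228, 170), (229, 170), (230, 171), (231, 171)] [(328, 177), (329, 177), (330, 178), (331, 178), (332, 177), (333, 172), (334, 144), (335, 101), (336, 81), (337, 79), (338, 78), (339, 78), (340, 92), (341, 128)]
[(160, 173), (161, 171), (162, 161), (163, 154), (164, 153), (165, 153), (166, 147), (167, 122), (168, 86), (169, 69), (170, 69), (171, 73), (172, 75), (173, 77), (174, 89), (175, 123), (176, 157), (177, 176), (178, 178), (179, 178), (180, 178), (181, 179), (182, 179), (183, 178), (184, 178)]
```

View pics/w3c.png

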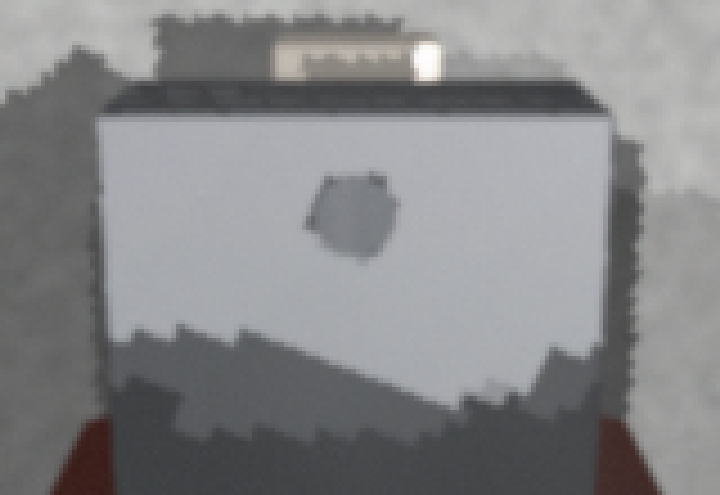

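Run:
```python
from h import *
c=imaging.calibration("wrist"); c["extrinsics"]=np.load("w3.npy")
pos=np.array([482.5,-242.1,132.4]); R0=Rt(22.37)
for u,v in ((221.8,182),(335.3,182),(222.6,205),(334.3,205),(300,175),(279,380)): print((R0.T@(onz(c,u,v,163.6)-pos)).round(2))
# go to view nest: nest centre about (505,92)? yaw -12
st(); a=np.radians(-12)
n=np.array([503,93]); 
plan([n[0]-85*np.cos(a),n[1]-85*np.sin(a),240],Rt(-12))
print(proj(imaging.calibration("wrist"),[500,90,20]))
```

```text
[ 52.44 -24.73 -31.2 ]
[ 52.45  24.3  -31.2 ]
[ 42.16 -24.91 -31.2 ]
[ 42.16  24.4  -31.2 ]
[ 55.49   8.99 -31.2 ]
[-53.6    0.06 -31.2 ]
t 5.1 pos [ 482.29 -241.94  131.79] yaw 22.37 tilt -0.06 roll -0.06 F [-0.4 -0.8 -3.6] w 49.9 q [ 0.57  0.38 -0.24  1.89  0.12  0.89 -0.91]
row [-0.04  0.08 34.37] [  7.63 -35.   -10.79]
[-97.92111025  36.37008703]
```

Run:
```python
from h import *
plan([395.4,116,240],Rt(-12))
```

```text
row [-0.04  0.08 34.37] [  5.57 -36.42 -10.79]
```

Request:
apply_moves([
  [[0,0,2,0.2,-2,-2,0],[0,0,6,0.8,-6,-4.5,0],[0,0,11,1.6,-11,-7,0],[0,0,16,2.5,-17,-9,0],[0,0,22,3.5,-23,-10.8,0],[0,0,28,4.5,-29,-10.8,0],[0,0,32,5.2,-33.5,-10.8,0],[0,0,34.4,5.6,-36.4,-10.8,0],[0,0,34.4,5.6,-36.4,-10.8,0],[0,0,34.4,5.6,-36.4,-10.8,0]],
])

```text
time_s: 6.35
tool_pos: [396.1, 115.1, 240.1]
tool_rot: [0.995, -0.105, -0.0, 0.0]
wrist_force: [-0.0, 0.1, -4.3]
width: 50.0
```

Run:
```python
from h import *
s=st(); c=imaging.calibration("wrist"); im=imaging.snapshot("wrist"); cv2.imwrite("pics/w4.png",im[:,:,::-1]); np.save("w4.npy",c["extrinsics"]);st()
```

```text
t 6.35 pos [396.05 115.05 240.13] yaw -12.02 tilt -0.05 roll 0.04 F [-0.   0.1 -4.3] w 50.0 q [ 0.08  0.06 -0.49  2.02  0.03  1.07 -2.21]
t 6.4 pos [396.21 114.77 240.21] yaw -12.07 tilt -0.04 roll 0.04 F [-0.  -0.2 -4.2] w 49.5 q [ 0.08  0.06 -0.49  2.02  0.03  1.07 -2.21]
```

View pics/w4.png

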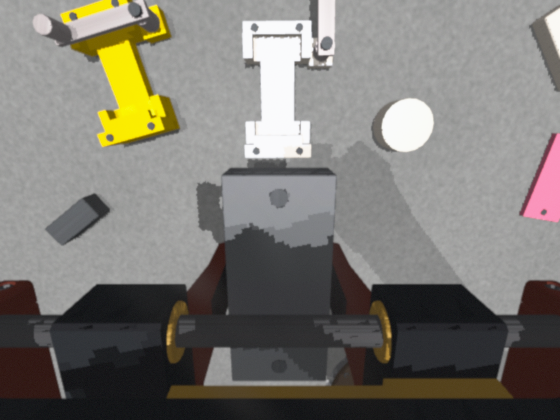

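Run:
```python
import cv2,numpy as np
im=cv2.imread("pics/w4.png")[10:165,235:345].astype(float)
im=np.clip((im-150)*2.4,0,255).astype(np.uint8)
cv2.imwrite("pics/w4c.png",cv2.resize(im,None,fx=3.8,fy=3.8,interpolation=cv2.INTER_CUBIC))
```

```text
(no output)
```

View pics/w4c.png

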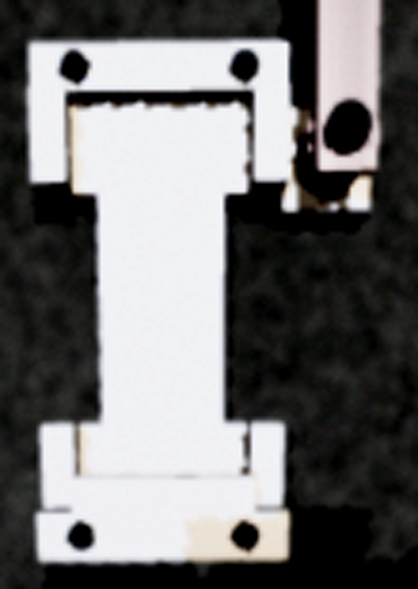

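Run:
```python
from h import *
c=imaging.calibration("wrist"); c["extrinsics"]=np.load("w4.npy")
W=lambda x,y:(235+(x+.5)/3.8-.5,10+(y+.5)/3.8-.5)
f=lambda x,y,z:onz(c,*W(x,y),z)[:2]
pts=dict(lowscrL=(75,66,32),lowscrR=(244,66,32),lipscrL=(81,536,57),lipscrR=(245,536,57),
 lowoutL=(28,40,32),lowoutR=(290,40,32),lipoutL=(37,562,57),lipoutR=(290,562,57),
 gLowInL=(67,140,38),gLowInR=(253,140,38),gLipInL=(78,445,38),gLipInR=(250,445,38),
 gLowOutL=(28,140,38),gLowOutR=(290,140,38),gLipOutL=(41,445,38),gLipOutR=(285,445,38), lowinL=(70,92,32),lowinR=(250,92,32), brL=(98,300,20),brR=(225,300,20),lipin=(165,477,57))
Q={k:f(*v) for k,v in pts.items()}
mid={k:(Q[k+"L"]+Q[k+"R"])/2 for k in("lowscr","lipscr","lowout","lipout","gLowIn","gLipIn","gLowOut","gLipOut","lowin","br")}
for k in mid:
    d=Q[k+"L"]-Q[k+"R"]; print(k,mid[k].round(1),"width",np.linalg.norm(d).round(1),"yaw",(np.degrees(np.arctan2(d[1],d[0]))-90).round(2))
for a,b in(("lipscr","lowscr"),("lipout","lowout"),("gLipIn","gLowIn"),("gLipOut","gLowOut")):
    d=mid[b]-mid[a]; print(a,b,np.linalg.norm(d).round(1),np.degrees(np.arctan2(d[1],d[0])).round(2))
# fit nest pose: centreline from mids
M=np.array(list(mid.values())); vx,vy,x,y=cv2.fitLine(M.astype(np.float32),cv2.DIST_HUBER,0,.01,.01).ravel()
if vx<0: vx,vy=-vx,-vy
yaw=np.degrees(np.arctan2(vy,vx)); print("centreline yaw",yaw, "pt",x,y)
u=np.array([vx,vy]);n=np.array([-vy,vx])
for k in mid: print(k,((mid[k]-[x,y])@u).round(1),((mid[k]-[x,y])@n).round(2))
for k,X in(("lowout",69.5),("lipout",-71.5),("lowin",57.5)): print(k,"origin",(np.array([x,y])+u*((mid[k]-[x,y])@u-X)).round(2))
print("lipin origin",(np.array([x,y])+u*((Q["lipin"]-[x,y])@u+47.5)).round(2))
```

```text
lowscr [567.6  80.9] width 47.6 yaw -11.96
lipscr [442.1 106.6] width 47.8 yaw -12.0
lowout [574.   79.7] width 73.4 yaw -11.96
lipout [434.7 108. ] width 74.2 yaw -12.0
gLowIn [548.   84.9] width 52.3 yaw -11.97
gLipIn [466.8 101.1] width 51.8 yaw -11.99
gLowOut [548.   85.2] width 73.7 yaw -11.97
gLipOut [466.9 101.3] width 73.5 yaw -11.99
lowin [561.2  82.1] width 51.0 yaw -11.97
br [508.6  93. ] width 38.8 yaw -11.98
lipscr lowscr 128.1 -11.59
lipout lowout 142.1 -11.52
gLipIn gLowIn 82.8 -11.25
gLipOut gLowOut 82.8 -11.26
centreline yaw -11.486602 pt 511.78427 92.27019
lowscr 57.0 -0.05
lipscr -71.1 0.17
lowout 63.4 0.02
lipout -78.7 0.1
gLowIn 36.9 -0.01
gLipIn -45.8 -0.35
gLowOut 36.9 0.27
gLipOut -45.8 -0.05
lowin 50.5 -0.12
br -3.3 0.03
lowout origin [505.85  93.48]
lipout origin [504.76  93.7 ]
lowin origin [504.88  93.67]
lipin origin [504.98  93.65]
```

Run:
```python
from h import *
c=imaging.calibration("wrist"); c["extrinsics"]=np.load("w4.npy")
g=cv2.cvtColor(cv2.imread("pics/w4.png"),cv2.COLOR_BGR2GRAY).astype(float)
def edge_h(v,u0,u1,sgn):   # subpixel crossing at 200 in row v
    s=g[v,u0:u1]; d=np.diff(s)*sgn; i=d.argmax(); w=np.clip(d[max(0,i-2):i+3],0,None); return u0+.5+(np.arange(max(0,i-2),max(0,i-2)+len(w))*w).sum()/w.sum()
def edge_v(u,v0,v1,sgn):
    s=g[v0:v1,u]; d=np.diff(s)*sgn; i=d.argmax(); w=np.clip(d[max(0,i-2):i+3],0,None); return v0+.5+(np.arange(max(0,i-2),max(0,i-2)+len(w))*w).sum()/w.sum()
def fit(P,z,n):
    Q=np.array([onz(c,u,v,z)[:2] for u,v in P]); vx,vy,x,y=cv2.fitLine(Q.astype(np.float32),cv2.DIST_HUBER,0,.01,.01).ravel()
    a=np.degrees(np.arctan2(vy,vx)); a=(a+45)%180-45; print(n,np.median(Q,0).round(2),a.round(2)); return np.median(Q,0)
o=np.array([505,93.6]);yaw=np.radians(-11.6);n=np.array([-np.sin(yaw),np.cos(yaw)]);U=np.array([np.cos(yaw),np.sin(yaw)])
r=lambda q:print("   in nest",((q-o)@U).round(2),((q-o)@n).round(2))
r(fit([(edge_h(v,254,268,1),v) for v in range(66,118)],20,"brL"))
r(fit([(edge_h(v,288,302,-1),v) for v in range(66,118)],20,"brR"))
r(fit([(edge_h(v,238,250,1),v) for v in range(24,56)],38,"lowGoutL"))
r(fit([(edge_h(v,240,252,1),v) for v in range(124,142)],38,"lipGoutL"))
r(fit([(edge_h(v,303,316,-1),v) for v in range(124,142)],38,"lipGoutR"))
r(fit([(edge_h(v,238,252,1),v) for v in range(147,156)],57,"lipL"))
r(fit([(edge_h(v,303,318,-1),v) for v in range(147,156)],57,"lipR"))
r(fit([(u,edge_v(u,150,164,-1)) for u in range(248,308)],57,"lipout"))
r(fit([(u,edge_v(u,14,26,1)) for u in range(246,308)],32,"lowout"))
```

```text
brL [509.49 112.64] -11.6
   in nest 0.57 19.56
brR [501.47  74.84] -11.64
   in nest 0.31 -19.09
lowGoutL [562.21 119.84] -13.12
   in nest 50.76 37.21
lipGoutL [468.35 139.07] -11.27
   in nest -45.04 37.17
lipGoutR [453.02  66.89] -12.13
   in nest -45.55 -36.62
lipL [449.46 142.9 ] -10.78
   in nest -64.32 37.13
lipR [434.13  70.8 ] -12.14
   in nest -64.84 -36.58
lipout [434.57 108.25] 79.09
   in nest -71.94 0.19
lowout [573.98  79.63] 78.51
   in nest 70.38 0.18
```

```bash
cat >> h.py <<'E'
O=np.array([505.2,93.55]); NY=-11.6; PX=0.7; PZ=7.2
def target(th,d=1.5,t=0,eps=1.3,up=0,dy=0,go=True):
    a=np.radians(th); u=np.array([np.cos(a),np.sin(a)]); n=np.array([-np.sin(a),np.cos(a)])
    P=np.array([-57.5+eps+24*np.sin(a),20+d+up])+t*u
    q=P+(55-PX)*u-PZ*n
    y=np.radians(NY); U=np.array([np.cos(y),np.sin(y)]);N=np.array([-U[1],U[0]])
    p=np.append(O+q[0]*U+dy*N,q[1])
    print("tgt",th,d,t,p.round(1)); 
    return plan(p,Rt(NY,th))
def nest(tcp_th=None):
    s=bot.get_state(); R0=R.from_quat(s["tool_rot"]).as_matrix(); y=np.radians(NY); U=np.array([np.cos(y),np.sin(y)]);N=np.array([-U[1],U[0]])
    u=R0[:,0]; n=-R0[:,2]; C=s["tool_pos"]+PX*u+PZ*n
    for k,(a,b) in dict(Plow=(-55,0),Pup=(-55,24),Flow=(55,0)).items():
        p=C+a*u+b*n; print(k,"x",((p[:2]-O)@U).round(2),"y",((p[:2]-O)@N).round(2),"z",p[2].round(2),end=" | ")
    print()
E
python3 - <<'E'
from h import *
st(); target(14,t=45,up=50); target(14,t=45,up=0)
E
```

```text
t 6.4 pos [396.21 114.77 240.21] yaw -12.07 tilt -0.04 roll 0.04 F [-0.  -0.2 -4.2] w 49.5 q [ 0.08  0.06 -0.49  2.02  0.03  1.07 -2.21]
tgt 14 1.5 45 [551.9  84.   88.5]
row [ 0.1  14.04 -0.47] [15.88 -0.25 15.16]
tgt 14 1.5 45 [551.9  84.   38.5]
row [ 0.1  14.04 -0.47] [15.89 -0.26 20.16]
```

Request:
apply_moves([
  [[0,2,0,2,0,0.5,0],[0,5,-0.2,5,0,1.5,0],[0,8,-0.4,8.5,-0.1,3.5,0],[0.1,11,-0.5,12,-0.2,6,0],[0.1,14,-0.5,14.5,-0.2,9,0],[0.1,14,-0.5,15.9,-0.3,12,0],[0.1,14,-0.5,15.9,-0.3,14,0],[0.1,14,-0.5,15.9,-0.3,15.1,0],[0.1,14,-0.5,15.9,-0.3,15.1,0],[0.1,14,-0.5,15.9,-0.3,15.1,0]],
])

```text
time_s: 7.65
tool_pos: [552.9, 85.4, 90.5]
tool_rot: [0.987, -0.1, 0.122, 0.012]
wrist_force: [0.0, -0.4, -2.7]
width: 49.6
```

Run:
```python
from h import *
im=imaging.snapshot("scene"); cv2.imwrite("pics/s5.png",cv2.resize(im[120:270,240:440,::-1],None,fx=3.9,fy=3.9)); st()
c=imaging.calibration("wrist");np.save("w5.npy",c["extrinsics"]);im=imaging.snapshot("wrist"); cv2.imwrite("pics/w5.png",im[:,:,::-1])
st();nest(); target(14,t=45,up=50);target(14,t=45,up=0)
```

```text
t 7.7 pos [552.95  85.54  90.65] yaw -11.55 tilt 14.09 roll -0.07 F [ 1.2 -0.6 -3.6] w 49.8 q [-0.03  0.38 -0.35  2.07  0.49  0.55 -2.52]
t 7.75 pos [552.93  85.57  90.68] yaw -11.55 tilt 14.09 roll -0.07 F [ 0.3 -0.6 -3.8] w 49.9 q [-0.03  0.38 -0.35  2.07  0.49  0.55 -2.52]
Plow x -6.06 y 1.73 z 84.44 | Pup x -11.9 y 1.7 z 107.72 | Flow x 100.63 y 1.82 z 111.22 | 
tgt 14 1.5 45 [551.9  84.   88.5]
row [-0.08 -0.09  0.04] [-0.12  0.18  0.19]
tgt 14 1.5 45 [551.9  84.   38.5]
row [-0.08 -0.09  0.04] [-1.33  0.18  5.04]
```

View pics/s5.png

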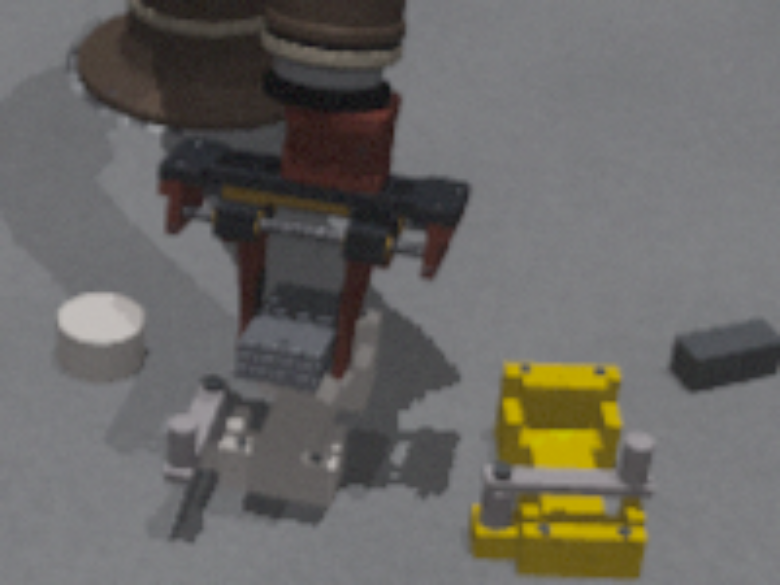

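View pics/w5.png

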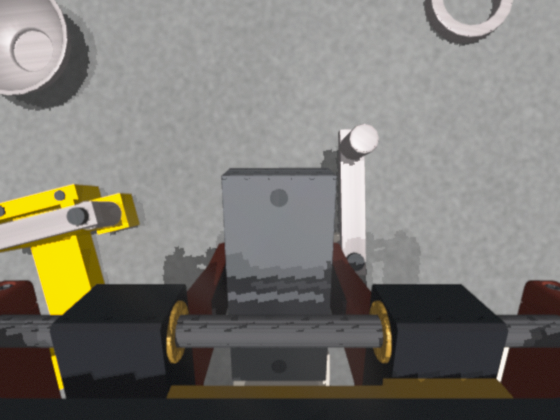

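Request:
apply_moves([
  [[0,0,0,-0.5,0.2,1.2,0],[0,0,0,-0.9,0.2,2.8,0],[0,0,0,-1.2,0.2,4.2,0],[0,0,0,-1.3,0.2,5,0],[0,0,0,-1.3,0.2,5,0],[0,0,0,-1.3,0.2,5,0]],
])

```text
time_s: 8.5
tool_pos: [550.3, 83.7, 39.7]
tool_rot: [0.988, -0.099, 0.121, 0.013]
wrist_force: [-20.6, -2.0, 35.6]
width: 50.2
```

Run:
```python
from h import *
st();nest(); target(14,t=45);target(14,t=10); target(14,t=0)
```

```text
t 8.5 pos [550.3   83.69  39.66] yaw -11.48 tilt 14.03 roll 0.09 F [-20.6  -2.   35.6] w 50.2 q [-0.09  0.45 -0.28  2.11  0.6   0.44 -2.62]
Plow x -8.26 y -0.69 z 33.48 | Pup x -14.08 y -0.66 z 56.77 | Flow x 98.46 y -0.46 z 60.15 | 
tgt 14 1.5 45 [551.9  84.   38.5]
row [ 0.07 -0.03  0.12] [ 0.12 -0.06  0.15]
tgt 14 1.5 10 [518.7  90.8  30.1]
row [ 0.07 -0.03  0.12] [-3.38 -0.07  0.14]
tgt 14 1.5 0 [509.2  92.7  27.7]
row [ 0.07 -0.03  0.12] [-4.38 -0.07  0.14]
```

Wrist force rose to 41 N. The fingertips have touched the tops of the +x corner guides, because sliding in from too far out brings the fingers over them. I'm backing up and will come in nearer to the lip, with the fingers over the open side gap.

Request:
apply_moves([
  [[0,0,0,0.3,0,-1,0],[0,0,0,0.6,0,-2.5,0],[0,0,0,0.6,0,-2.5,0],[0,0,0,0.6,0,-2.5,0]],
])

```text
time_s: 9.0
tool_pos: [551.2, 83.5, 63.4]
tool_rot: [0.988, -0.1, 0.121, 0.012]
wrist_force: [-0.3, -1.9, -3.7]
width: 49.8
```

Run:
```python
from h import *
im=imaging.snapshot("scene"); cv2.imwrite("pics/s6.png",cv2.resize(im[120:270,240:440,::-1],None,fx=3.9,fy=3.9))
c=imaging.calibration("wrist");np.save("w6.npy",c["extrinsics"]);im=imaging.snapshot("wrist"); cv2.imwrite("pics/w6.png",im[:,:,::-1])
st();nest(); target(14,t=15,up=30);target(14,t=15,up=0)
```

```text
t 9.1 pos [550.91  83.5   63.13] yaw -11.54 tilt 13.96 roll -0.02 F [-0.5  0.5 -4.1] w 49.7 q [-0.06  0.42 -0.32  2.09  0.54  0.5  -2.57]
Plow x -7.64 y -0.71 z 57.02 | Pup x -13.43 y -0.72 z 80.31 | Flow x 99.11 y -0.6 z 83.55 | 
tgt 14 1.5 15 [523.4  89.8  61.3]
row [-0.03  0.04  0.06] [-2.78 -0.07 -0.5 ]
tgt 14 1.5 15 [523.4  89.8  31.3]
row [-0.03  0.04  0.06] [-3.51 -0.07  2.41]
```

View pics/s6.png

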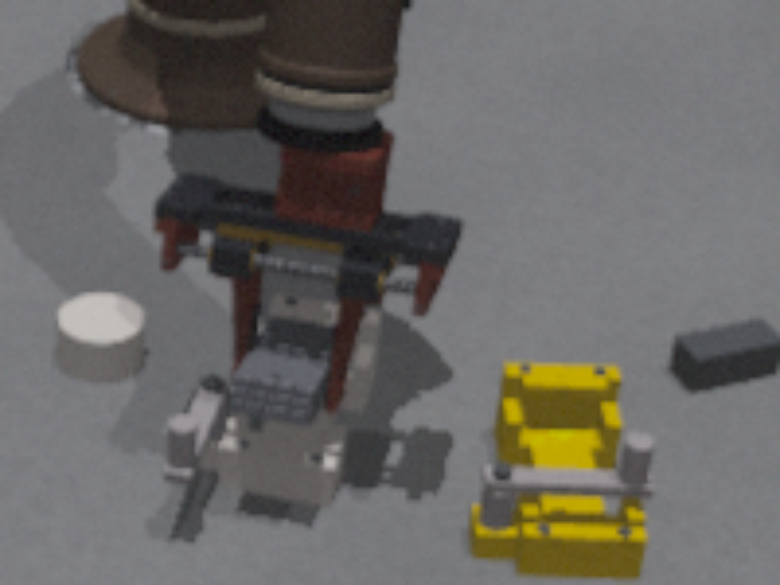

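View pics/w6.png

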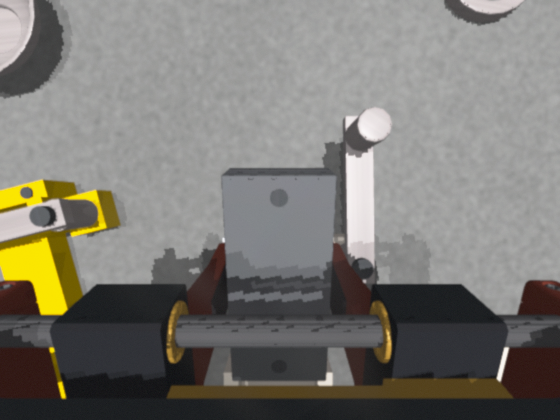

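Request:
apply_moves([
  [[0,0,0,-1,0,-0.2,0],[0,0,0,-2,-0.1,-0.4,0],[0,0,0,-2.8,-0.1,-0.5,0],[0,0,0,-2.8,-0.1,-0.5,0],[0,0,0,-2.8,-0.1,-0.5,0]],
])

```text
time_s: 9.72
tool_pos: [523.9, 90.5, 62.0]
tool_rot: [0.988, -0.1, 0.122, 0.012]
wrist_force: [-0.0, 0.2, -3.4]
width: 49.8
```

Run:
```python
from h import *
st();nest(); target(14,t=15,up=10);target(14,t=15,up=0)
```

```text
t 9.72 pos [523.92  90.52  61.98] yaw -11.52 tilt 14.03 roll -0.05 F [-0.   0.2 -3.4] w 49.8 q [-0.09  0.39 -0.31  2.15  0.56  0.47 -2.62]
Plow x -35.47 y 0.72 z 55.8 | Pup x -41.29 y 0.69 z 79.08 | Flow x 71.24 y 0.86 z 82.47 | 
tgt 14 1.5 15 [523.4  89.8  41.3]
row [-0.07 -0.03  0.07] [-0.54  0.08  2.  ]
tgt 14 1.5 15 [523.4  89.8  31.3]
row [-0.07 -0.03  0.07] [-0.78  0.08  2.97]
```

Descend in small rows to up=10, where the fingers are in the gap, then check.

Request:
apply_moves([
  [[0,0,0,-0.2,0.1,0.7,0],[0,0,0,-0.4,0.1,1.4,0],[0,0,0,-0.5,0.1,2,0],[0,0,0,-0.5,0.1,2,0],[0,0,0,-0.5,0.1,2,0]],
])

```text
time_s: 10.35
tool_pos: [523.4, 89.6, 41.1]
tool_rot: [0.988, -0.1, 0.121, 0.012]
wrist_force: [-0.1, 0.1, -3.9]
width: 49.6
```

Run:
```python
from h import *
st();nest(); target(14,t=15,up=0)
```

```text
t 10.35 pos [523.44  89.56  41.12] yaw -11.52 tilt 14.0 roll -0.04 F [-0.1  0.1 -3.9] w 49.6 q [-0.12  0.42 -0.27  2.17  0.61  0.43 -2.67]
Plow x -35.76 y -0.32 z 34.97 | Pup x -41.56 y -0.35 z 58.26 | Flow x 70.98 y -0.18 z 61.58 | 
tgt 14 1.5 15 [523.4  89.8  31.3]
row [-0.06  0.    0.07] [-0.25 -0.02  0.95]
```

Request:
apply_moves([
  [[0,0,0,-0.1,0,0.4,0],[0,0,0,-0.2,0,0.7,0],[0,0,0,-0.2,0,0.95,0],[0,0,0,-0.2,0,0.95,0]],
])

```text
time_s: 10.85
tool_pos: [523.7, 89.3, 31.2]
tool_rot: [0.988, -0.1, 0.121, 0.012]
wrist_force: [-0.4, -0.1, -3.1]
width: 49.7
```

Run:
```python
from h import *
st();nest(); target(14,t=0)
```

```text
t 10.85 pos [523.66  89.34  31.21] yaw -11.52 tilt 13.98 roll -0.03 F [-0.4 -0.1 -3.1] w 49.7 q [-0.14  0.44 -0.25  2.17  0.63  0.4  -2.7 ]
Plow x -35.51 y -0.49 z 25.07 | Pup x -41.31 y -0.5 z 48.36 | Flow x 71.23 y -0.34 z 51.65 | 
tgt 14 1.5 0 [509.2  92.7  27.7]
row [-0.05  0.02  0.07] [-1.53 -0.04 -0.01]
```

Request:
apply_moves([
  [[0,0,0,-0.4,0,0,0],[0,0,0,-0.8,0,0,0],[0,0,0,-1.1,0,0,0],[0,0,0,-1.3,0,0,0],[0,0,0,-1.4,0,0,0],[0,0,0,-1.4,0,0,0]],
])

```text
time_s: 11.6
tool_pos: [510.4, 92.1, 28.1]
tool_rot: [0.988, -0.1, 0.121, 0.012]
wrist_force: [-0.7, 0.6, -3.6]
width: 50.0
```

Run:
```python
from h import *
im=imaging.snapshot("scene"); cv2.imwrite("pics/s7.png",cv2.resize(im[140:260,260:420,::-1],None,fx=4.8,fy=4.8,interpolation=cv2.INTER_CUBIC))
st();nest(); 
for th,d in((10,1.5),(6,1.2),(3,1),(0,.8)): target(th,d)
```

```text
t 11.65 pos [510.53  92.08  28.12] yaw -11.54 tilt 14.01 roll -0.04 F [ 0.8 -0.7 -4.1] w 49.5 q [-0.17  0.43 -0.24  2.2   0.65  0.38 -2.73]
Plow x -48.91 y -0.43 z 21.96 | Pup x -54.72 y -0.46 z 45.25 | Flow x 57.82 y -0.31 z 48.59 | 
tgt 10 1.5 0 [507.8  93.   23.8]
row [-0.06 -4.01  0.06] [-0.38 -0.04  0.35]
tgt 6 1.2 0 [506.2  93.3  19.7]
row [-0.05 -8.01  0.07] [-0.64 -0.04  0.71]
tgt 3 1 0 [504.9  93.6  16.7]
row [ -0.05 -11.01   0.07] [-0.85 -0.04  0.97]
tgt 0 0.8 0 [503.3  93.9  13.6]
row [ -0.05 -14.01   0.07] [-1.07 -0.04  1.23]
```

View pics/s7.png

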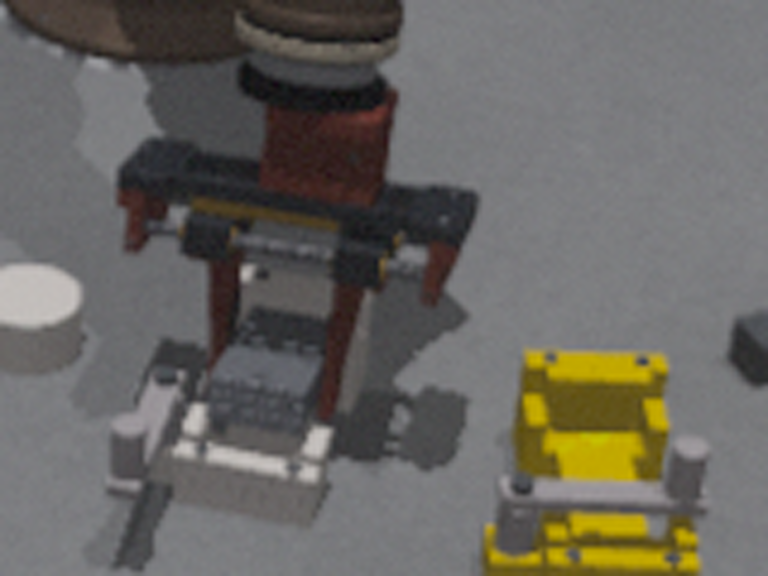

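The pile end is under the lip with no contact force, and the far end sits above the low wall between the guides. Next I lower the far end.

Request:
apply_moves([
  [[0,-1.3,0,-0.1,0,0.12,0],[0,-2.7,0,-0.25,0,0.23,0],[0,-4,0,-0.38,0,0.35,0],[0,-5.3,0,-0.45,0,0.47,0],[0,-6.7,0,-0.55,0,0.6,0],[0,-8,0,-0.62,0,0.7,0],[0,-8,0,-0.62,0,0.7,0]],
])

```text
time_s: 12.52
tool_pos: [506.5, 92.7, 19.6]
tool_rot: [0.994, -0.101, 0.052, 0.005]
wrist_force: [-0.1, -0.7, -3.9]
width: 50.2
```

Run:
```python
from h import *
st();nest(); 
for th,d in((6,1.2),(3,1),(0,.6)): target(th,d)
```

```text
t 12.53 pos [506.54  92.73  19.6 ] yaw -11.58 tilt 5.97 roll -0.05 F [-0.1 -0.7 -3.9] w 50.2 q [-0.    0.5  -0.39  2.1   0.47  0.53 -2.51]
Plow x -53.28 y -0.56 z 21.12 | Pup x -55.78 y -0.58 z 44.98 | Flow x 56.12 y -0.52 z 32.56 | 
tgt 6 1.2 0 [506.2  93.3  19.7]
row [-0.05  0.03  0.02] [-0.04 -0.05 -0.02]
tgt 3 1 0 [504.9  93.6  16.7]
row [-0.05 -2.97  0.02] [-0.21 -0.05  0.27]
tgt 0 0.6 0 [503.3  93.9  13.4]
row [-0.05 -5.97  0.02] [-0.4  -0.05  0.58]
```

Request:
apply_moves([
  [[0,-1,0,-0.08,-0.05,0.1,0],[0,-2,0,-0.15,-0.05,0.2,0],[0,-3,0,-0.2,-0.05,0.27,0],[0,-4,0,-0.27,-0.05,0.38,0],[0,-5,0,-0.33,-0.05,0.48,0],[0,-6,0,-0.4,-0.05,0.58,0],[0,-6,0,-0.4,-0.05,0.58,0]],
])

```text
time_s: 13.4
tool_pos: [503.2, 94.0, 13.4]
tool_rot: [0.995, -0.101, -0.0, -0.0]
wrist_force: [-0.1, -0.0, -3.7]
width: 49.8
```

Run:
```python
from h import *
im=imaging.snapshot("scene"); cv2.imwrite("pics/s8.png",cv2.resize(im[140:260,260:420,::-1],None,fx=4.8,fy=4.8,interpolation=cv2.INTER_CUBIC))
st();nest();target(0,0)
```

```text
t 13.45 pos [503.04  94.04  13.44] yaw -11.54 tilt -0.01 roll -0.04 F [ 0.3 -0.6 -3.5] w 49.8 q [ 0.07  0.55 -0.45  2.03  0.38  0.64 -2.4 ]
Plow x -56.51 y -0.01 z 20.65 | Pup x -56.51 y -0.03 z 44.65 | Flow x 53.49 y 0.1 z 20.63 | 
tgt 0 0 0 [503.3  93.9  12.8]
row [-0.04  0.01  0.06] [0.03 0.01 0.06]
```

View pics/s8.png

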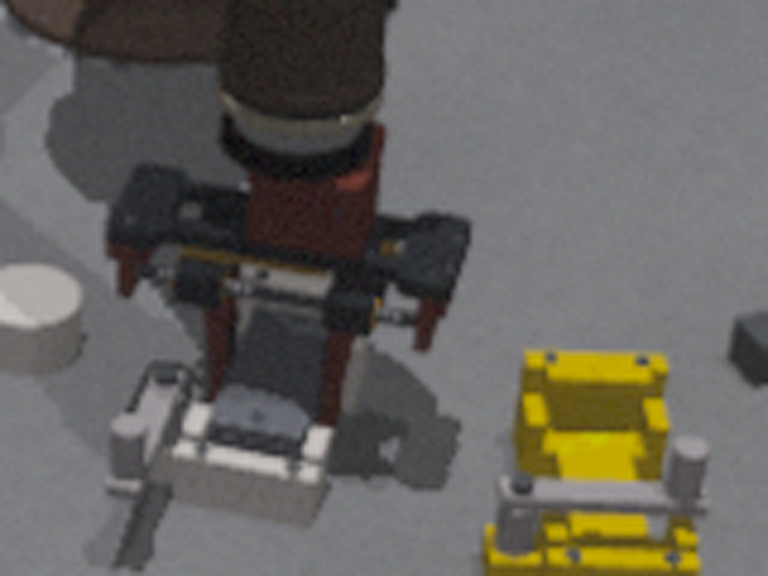

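Request:
apply_moves([
  [[0,0,0,0.05,0,0.03,0],[0,0,0,0.1,0,0.06,0],[0,0,0,0.1,0,0.1,0],[0,0,0,0.1,0,0.1,0]],
])

```text
time_s: 13.95
tool_pos: [504.0, 93.9, 12.7]
tool_rot: [0.995, -0.1, 0.0, -0.0]
wrist_force: [-0.6, 0.4, -0.9]
width: 49.5
```

Run:
```python
from h import *
st();nest()
```

```text
t 13.95 pos [504.05  93.92  12.74] yaw -11.52 tilt 0.02 roll -0.03 F [-0.6  0.4 -0.9] w 49.5 q [ 0.07  0.55 -0.44  2.02  0.39  0.64 -2.4 ]
Plow x -55.51 y 0.05 z 19.92 | Pup x -55.51 y 0.04 z 43.92 | Flow x 54.49 y 0.2 z 19.96 |
```

Weight has come off (−3.7 to −0.9 N), so the pile is resting on the floor. I release it with equal opening and rise.

Request:
apply_moves([
  [[0,0,0,0,0,0,0.62],[0,0,0,0,0,0,0.7],[0,0,0,0,0,0,0.8],[0,0,0,0,0,0,0.8],[0,0,0,0,0,0,0.8]],
])

```text
time_s: 14.58
tool_pos: [504.0, 93.9, 12.6]
tool_rot: [0.995, -0.1, 0.0, -0.0]
wrist_force: [0.2, 0.3, 0.2]
width: 70.1
```

Run:
```python
from h import *
st()
```

```text
t 14.57 pos [503.99  93.87  12.57] yaw -11.53 tilt 0.0 roll -0.04 F [0.2 0.3 0.2] w 70.1 q [ 0.07  0.55 -0.44  2.02  0.39  0.64 -2.4 ]
```

Request:
apply_moves([
  [[0,0,0,0,0,-1,0.8],[0,0,0,0,0,-3,0.8],[0,0,0,0,0,-6,0.8],[0,0,0,0,0,-10,0.8],[0,0,0,-2,0,-15,0.8],[0,0,0,-5,0,-18,0.8],[0,0,0,-8,0,-20,0.8],[0,0,0,-8,0,-20,0.8],[0,0,0,-8,0,-20,0.8]],
])

```text
time_s: 15.7
tool_pos: [426.0, 109.5, 212.8]
tool_rot: [0.995, -0.101, 0.001, -0.0]
wrist_force: [-0.0, 0.2, 0.1]
width: 70.1
```

Run:
```python
from h import *
st(); c=imaging.calibration("wrist");np.save("w9.npy",c["extrinsics"]);im=imaging.snapshot("wrist"); cv2.imwrite("pics/w9.png",im[:,:,::-1])
im=imaging.snapshot("scene"); cv2.imwrite("pics/s9.png",cv2.resize(im[140:260,260:420,::-1],None,fx=4.8,fy=4.8,interpolation=cv2.INTER_CUBIC))
```

```text
t 15.7 pos [425.99 109.45 212.82] yaw -11.54 tilt 0.06 roll -0.03 F [-0.   0.2  0.1] w 70.1 q [ 0.2   0.15 -0.61  2.    0.1   1.02 -2.23]
```

View pics/w9.png

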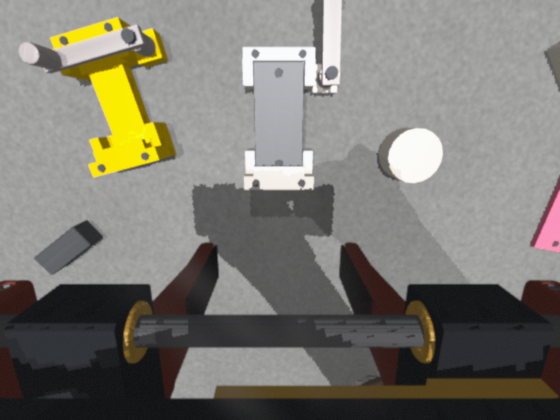

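View pics/s9.png

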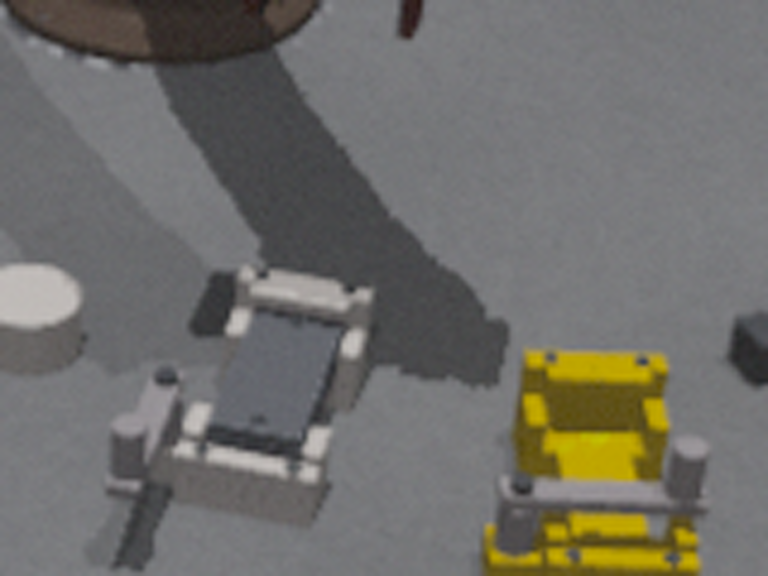

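The pile lies flat in the nest: its far end is inside the low wall, its near end is under the lip, and the top dot is at wrist (279,72). Next I measure the keeper post.

Run:
```python
from h import *
def cal(f): 
    c=dict(imaging.calibration("wrist")); c["extrinsics"]=np.load(f); return c
y=np.radians(NY); U=np.array([np.cos(y),np.sin(y)]);N=np.array([-U[1],U[0]])
im=[cv2.imread(f"pics/w{i}.png") for i in(5,6)]
cv2.imwrite("pics/p.png",np.hstack([cv2.resize(a[90:180,320:400],None,fx=5,fy=5) for a in im]))
piv=O+42*U-50*N; print("pivot",piv)
for f,(u,v) in(("w5.npy",(362.5,138.5)),("w6.npy",(374.5,125.5))):
    p=onz(cal(f),u,v,86)[:2]; q=p-piv; print(p,np.linalg.norm(q),"keeper", (np.pi/2-(np.arctan2(q@N,q@U))))
s=imaging.calibration("scene")
print(tri(cal("w5.npy"),(362.5,138.5),s,(160+380/3-.33,165+192/3-.33)))
# pile top height: dot in w9 vs scene
print("dot",tri(cal("w9.npy"),(279,72.5),s,(260+258/4.8-.4,140+419/4.8-.4)))
```

```text
pivot [536.28826443  36.12596483]
[613.02199681  23.80899845] 77.7159787110611 keeper 1.5274961525098187
[612.29178051  23.14251376] 77.10450348845566 keeper 1.5375319316781577
(array([613.23775147,  22.54631405,  83.95442255]), np.float64(1.2338122862129424))
dot (array([548.2332406 ,  84.67233859,  44.51997664]), np.float64(0.30983433306179575))
```

View pics/p.png

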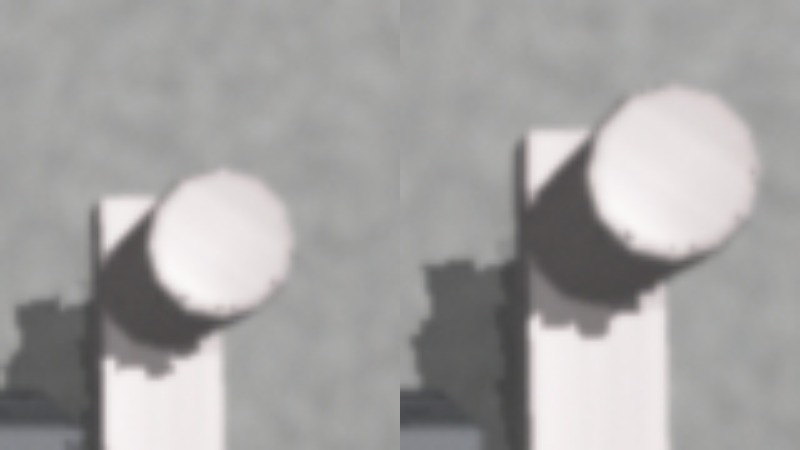

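```bash
cat >> h.py <<'E'
_y=np.radians(NY); U=np.array([np.cos(_y),np.sin(_y)]);N=np.array([-U[1],U[0]]); PIV=O+42*U-50*N
def kt(k,z=63,off=0,r=78,yawoff=0):
    a=np.pi/2-k; d=np.cos(a)*U+np.sin(a)*N; t=-np.sin(a)*U+np.cos(a)*N
    p=np.append(PIV+r*d+off*t,z); print("k",k,p.round(1),end=" "); return plan(p,Rt(NY+np.degrees(a)+yawoff))
E
python3 - <<'E'
from h import *
st(); kt(1.53,z=125); kt(1.53)
E
```

```text
t 15.8 pos [425.91 109.41 212.12] yaw -11.56 tilt -0.04 roll -0.04 F [-0.3  0.   0.1] w 70.4 q [ 0.2   0.15 -0.61  2.    0.1   1.02 -2.23]
k 1.53 [613.3  23.6 125. ] row [-0.04  0.04 -2.3 ] [20.08  4.66  8.69]
k 1.53 [613.3  23.6  63. ] row [-0.04  0.04 -2.3 ] [20.09  4.66 14.89]
```

Request:
apply_moves([
  [[0,0,-1,3,0.7,0,0.6],[0,0,-2,7,1.6,1,0.5],[0,0,-2.3,12,2.8,3,0.5],[0,0,-2.3,16,3.8,6,0.5],[0,0,-2.3,19,4.5,8,0.5],[0,0,-2.3,20.1,4.7,8.7,0.5],[0,0,-2.3,20.1,4.7,8.7,0.5],[0,0,-2.3,20.1,4.7,8.7,0.5]],
])

```text
time_s: 16.8
tool_pos: [612.7, 24.7, 126.4]
tool_rot: [0.997, -0.08, 0.0, -0.001]
wrist_force: [-0.0, 1.0, -0.7]
width: 43.7
```

Run:
```python
from h import *
c=imaging.calibration("wrist"); im=imaging.snapshot("wrist"); cv2.imwrite("pics/w10.png",im[:,:,::-1])
s=st(); kt(1.53)
print(proj(c,[613.3,23.6,86]))
```

```text
t 16.85 pos [612.78  24.56 126.66] yaw -9.16 tilt 0.06 roll -0.06 F [0.7 1.  0.3] w 44.0 q [ 0.23  0.53 -0.49  1.7   0.29  0.98 -2.09]
k 1.53 [613.3  23.6  63. ] row [-0.06 -0.06  0.11] [0.06 0.1  6.37]
[280.56695781 235.2513742 ]
```

View pics/w10.png

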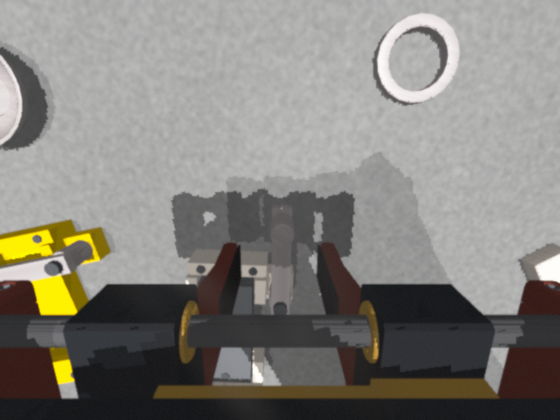

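The post is centred between the open fingers, at about (282,237). I descend around it.

Request:
apply_moves([
  [[0,0,0,0.05,0.1,1.5,0.5],[0,0,0,0.05,0.1,3,0.5],[0,0,0,0.05,0.1,4.5,0.5],[0,0,0,0.05,0.1,5.8,0.5],[0,0,0,0.05,0.1,6.3,0.5],[0,0,0,0.05,0.1,6.3,0.38],[0,0,0,0.05,0.1,6.3,0.38],[0,0,0,0.05,0.1,6.3,0.38]],
])

```text
time_s: 17.85
tool_pos: [613.8, 22.6, 63.1]
tool_rot: [0.997, -0.08, 0.001, -0.0]
wrist_force: [-0.3, -0.4, 0.7]
width: 33.2
```

Run:
```python
from h import *
s=st()
for k in np.arange(1.4,-.05,-.15): kt(k)
```

```text
t 17.85 pos [613.83  22.62  63.11] yaw -9.23 tilt 0.06 roll -0.05 F [-0.3 -0.4  0.7] w 33.2 q [ 0.21  0.61 -0.45  1.75  0.34  0.86 -2.13]
k 1.4 [614.2  33.7  63. ] row [-0.04 -0.06 -7.41] [-0.14 -1.1   0.01]
k 1.25 [613.7  45.3  63. ] row [ -0.04  -0.06 -16.01] [-0.37 -2.24  0.01]
k 1.1 [611.5  56.8  63. ] row [ -0.03  -0.07 -24.6 ] [-0.78 -3.34  0.01]
k 0.9500000000000002 [607.6  67.8  63. ] row [-3.00e-02 -7.00e-02 -3.32e+01] [-1.34 -4.36  0.01]
k 0.8000000000000003 [602.   78.1  63. ] row [-2.000e-02 -7.000e-02 -4.179e+01] [-2.05 -5.29  0.01]
k 0.6500000000000004 [595.   87.5  63. ] row [-2.000e-02 -7.000e-02 -5.039e+01] [-2.9  -6.1   0.01]
k 0.5000000000000004 [586.7  95.7  63. ] row [-1.000e-02 -7.000e-02 -5.898e+01] [-3.85 -6.77  0.01]
k 0.35000000000000053 [577.2 102.5  63. ] row [-1.000e-02 -8.000e-02 -6.757e+01] [-4.89 -7.3   0.01]
k 0.20000000000000062 [566.8 107.9  63. ] row [ -0.    -0.08 -76.17] [-6.01 -7.66  0.01]
k 0.05000000000000071 [555.8 111.7  63. ] row [ 0.000e+00 -8.000e-02 -8.476e+01] [-7.16 -7.86  0.01]
```

Request:
apply_moves([
  [[0,0,-3.7,-0.05,-0.5,0,0.38],[0,0,-7.4,-0.14,-1.1,0,0.38],[0,0,-11.7,-0.24,-1.7,0,0.38],[0,0,-16,-0.37,-2.24,0,0.38],[0,0,-20.3,-0.56,-2.8,0,0.38],[0,0,-24.6,-0.78,-3.34,0,0.38],[0,0,-29,-1.05,-3.86,0,0.38],[0,0,-33.2,-1.34,-4.36,0,0.38],[0,0,-37.5,-1.68,-4.83,0,0.38],[0,0,-41.8,-2.05,-5.29,0,0.38]],
])

```text
time_s: 19.1
tool_pos: [602.2, 77.8, 63.0]
tool_rot: [0.96, 0.281, 0.001, 0.0]
wrist_force: [1.3, -0.9, -0.8]
width: 33.1
```

Run:
```python
from h import *
im=imaging.snapshot("scene"); cv2.imwrite("pics/s11.png",cv2.resize(im[140:260,260:420,::-1],None,fx=4.8,fy=4.8,interpolation=cv2.INTER_CUBIC))
s=st()
for k in (.72,.64,.56,.48,.4,.32,.24,.16,.08,0): kt(k)
```

```text
t 19.15 pos [601.75  78.78  63.04] yaw 32.94 tilt 0.08 roll -0.0 F [ 0.9  0.2 -0.3] w 33.3 q [ 0.24  0.64 -0.64  1.76  0.47  0.9  -1.6 ]
k 0.72 [598.5  83.2  63. ] row [-0.   -0.08 -4.21] [-0.03 -0.55  0.  ]
k 0.64 [594.5  88.   63. ] row [ 0.   -0.08 -8.79] [-0.1  -1.17  0.  ]
k 0.56 [590.2  92.5  63. ] row [  0.    -0.08 -13.38] [-0.22 -1.78  0.  ]
k 0.48 [585.5  96.7  63. ] row [ 1.000e-02 -8.000e-02 -1.796e+01] [-0.39 -2.38  0.  ]
k 0.4 [580.5 100.4  63. ] row [ 1.000e-02 -8.000e-02 -2.254e+01] [-0.61 -2.97  0.  ]
k 0.32 [575.2 103.7  63. ] row [ 1.000e-02 -8.000e-02 -2.713e+01] [-0.87 -3.54  0.  ]
k 0.24 [569.7 106.6  63. ] row [ 2.000e-02 -8.000e-02 -3.171e+01] [-1.18 -4.08  0.  ]
k 0.16 [563.9 109.1  63. ] row [ 2.000e-02 -8.000e-02 -3.629e+01] [-1.53 -4.6   0.  ]
k 0.08 [558. 111.  63.] row [ 2.000e-02 -8.000e-02 -4.088e+01] [-1.92 -5.08  0.  ]
k 0 [552.  112.5  63. ] row [ 3.000e-02 -7.000e-02 -4.546e+01] [-2.34 -5.54  0.  ]
```

View pics/s11.png

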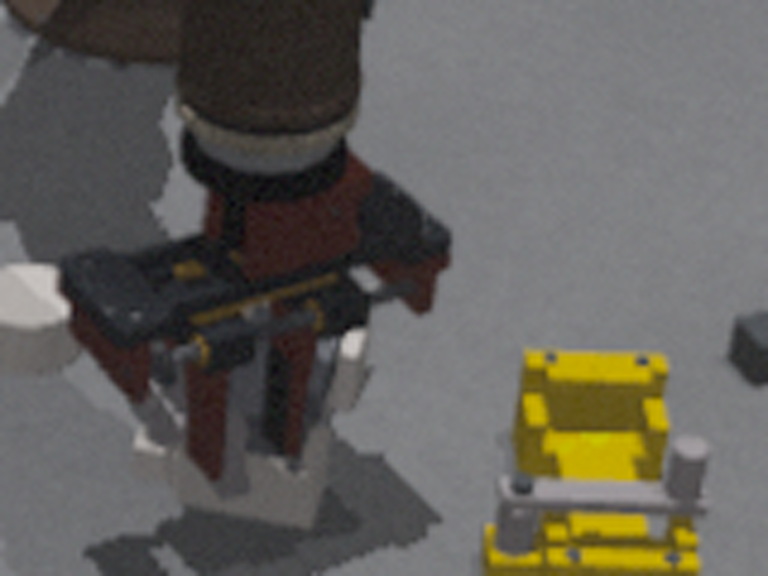

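Request:
apply_moves([
  [[0,0,-4.2,-0.03,-0.55,0,0.38],[0,0,-8.8,-0.1,-1.17,0,0.38],[0,0,-13.4,-0.22,-1.78,0,0.38],[0,0,-18,-0.39,-2.38,0,0.38],[0,0,-22.5,-0.61,-2.97,0,0.38],[0,0,-27.1,-0.87,-3.54,0,0.38],[0,0,-31.7,-1.18,-4.08,0,0.38],[0,0,-36.3,-1.53,-4.6,0,0.38],[0,0,-40.9,-1.92,-5.08,0,0.38],[0,0,-45.5,-2.34,-5.54,0,0.38]],
])

```text
time_s: 20.4
tool_pos: [552.7, 112.3, 63.1]
tool_rot: [0.776, 0.63, 0.001, 0.0]
wrist_force: [0.8, -1.0, -0.1]
width: 33.1
```

Run:
```python
from h import *
s=st(); kt(0,off=4);kt(0,off=7.5); kt(0,off=10)
```

```text
t 20.4 pos [552.72 112.29  63.1 ] yaw 78.15 tilt 0.07 roll 0.08 F [ 0.8 -1.  -0.1] w 33.1 q [ 0.32  0.65 -0.84  1.86  0.61  0.91 -1.01]
k 0 [548.1 113.3  63. ] row [ 0.08 -0.07 -0.25] [ 0.01 -0.48  0.01]
k 0 [544.6 114.   63. ] row [ 0.08 -0.07 -0.25] [ 0.01 -0.83  0.01]
k 0 [542.2 114.5  63. ] row [ 0.08 -0.07 -0.25] [ 0.   -1.08  0.01]
```

Request:
apply_moves([
  [[0,0,0,0,-0.2,0,0.38],[0,0,0,0,-0.4,0,0.38],[0,0,0,0,-0.55,0,0.38],[0,0,0,0,-0.7,0,0.38],[0,0,0,0,-0.7,0,0.38]],
])

```text
time_s: 21.02
tool_pos: [545.1, 113.5, 62.5]
tool_rot: [0.777, 0.63, 0.0, -0.0]
wrist_force: [-0.0, 0.2, 0.0]
width: 33.1
```

Run:
```python
from h import *
s=st(); kt(0,off=7.5); kt(0,off=10)
```

```text
t 21.02 pos [545.12 113.54  62.54] yaw 78.06 tilt 0.02 roll -0.01 F [-0.   0.2  0. ] w 33.1 q [ 0.32  0.64 -0.84  1.87  0.61  0.9  -1.02]
k 0 [544.6 114.   63. ] row [-0.01 -0.02 -0.34] [ 0.04 -0.06 -0.05]
k 0 [542.2 114.5  63. ] row [-0.01 -0.02 -0.34] [ 0.04 -0.31 -0.05]
```

Request:
apply_moves([
  [[0,0,0,0,-0.1,0,0.38],[0,0,0,0,-0.2,0,0.38],[0,0,0,0,-0.3,0,0.38],[0,0,0,0,-0.3,0,0.38]],
])

```text
time_s: 21.52
tool_pos: [543.8, 114.0, 62.7]
tool_rot: [0.777, 0.63, 0.001, 0.0]
wrist_force: [6.3, 0.4, -3.6]
width: 33.7
```

Run:
```python
from h import *
s=st()
```

```text
t 21.52 pos [543.76 113.95  62.67] yaw 78.04 tilt 0.09 roll 0.13 F [ 6.3  0.4 -3.6] w 33.7 q [ 0.32  0.64 -0.84  1.88  0.61  0.9  -1.03]
```

Request:
apply_moves([
  [[0,0,0,0,-0.1,0,0.38],[0,0,0,0,-0.15,0,0.38],[0,0,0,0,-0.15,0,0.38]],
])

```text
time_s: 21.9
tool_pos: [543.6, 114.0, 62.7]
tool_rot: [0.777, 0.629, 0.002, 0.001]
wrist_force: [11.4, -0.0, -8.7]
width: 33.2
```

Run:
```python
from h import *
s=st()
```

```text
t 21.9 pos [543.61 113.97  62.69] yaw 78.0 tilt 0.13 roll 0.23 F [11.4 -0.  -8.7] w 33.2 q [ 0.32  0.64 -0.84  1.88  0.61  0.89 -1.03]
```

At the stop: force rose with no further travel. I back off to the middle of the slack and rise.

Request:
apply_moves([
  [[0,0,0,0,0.4,0,0.38],[0,0,0,0,0.9,0,0.42],[0,0,0,0,0.9,0,0.45],[0,0,0,0,0.9,0,0.5],[0,0,0,0,0.9,-1.5,0.5],[0,0,0,0,0.9,-4,0.5],[0,0,0,0,0.9,-8,0.5],[0,0,0,0,0.9,-13,0.5],[0,0,0,0,0.9,-18,0.5],[0,0,0,0,0.9,-18,0.5]],
])

```text
time_s: 23.15
tool_pos: [551.2, 114.0, 247.4]
tool_rot: [0.777, 0.63, 0.003, 0.002]
wrist_force: [0.2, 0.2, 0.9]
width: 44.0
```

Run:
```python
from h import *
s=st(); plan([400,116,250],Rt(-5))
```

```text
t 23.15 pos [551.22 114.   247.42] yaw 78.1 tilt 0.18 roll 0.39 F [0.2 0.2 0.9] w 44.0 q [ 0.44  0.45 -0.99  1.68  0.4   1.22 -0.85]
row [ 0.18 -0.43 83.1 ] [ -2.92 -14.84  -0.37]
```

Clear of everything. I turn back to the viewing pose to inspect.

Request:
apply_moves([
  [[0,0,9,-0.3,-1.5,0,0.5],[0,0,19,-0.6,-3,0,0.5],[0,0,29,-1,-5,0,0.5],[0,0,39,-1.5,-7,0,0.5],[0,0,49,-2,-9,0,0.5],[0,0,59,-2.3,-11,0,0.5],[0,0,69,-2.6,-13,0,0.5],[0,0,78,-2.8,-14.5,0,0.5],[0,0,83,-2.9,-14.8,0,0.5],[0,0,83,-2.9,-14.8,0,0.5]],
])

```text
time_s: 24.4
tool_pos: [398.2, 114.7, 242.4]
tool_rot: [0.999, -0.042, -0.0, 0.0]
wrist_force: [0.0, 0.2, -0.5]
width: 43.9
```

Run:
```python
from h import *
st(); c=imaging.calibration("wrist");np.save("w12.npy",c["extrinsics"]);im=imaging.snapshot("wrist"); cv2.imwrite("pics/w12.png",cv2.resize(im[0:210,160:400,::-1],None,fx=2.8,fy=2.8,interpolation=cv2.INTER_CUBIC))
im=imaging.snapshot("scene"); cv2.imwrite("pics/s12f.png",im[:,:,::-1]); cv2.imwrite("pics/s12.png",cv2.resize(im[180:260,280:420,::-1],None,fx=5.6,fy=5.6,interpolation=cv2.INTER_CUBIC))
im=imaging.snapshot("top"); cv2.imwrite("pics/t12.png",im[:,:,::-1])
```

```text
t 24.4 pos [398.2  114.67 242.38] yaw -4.86 tilt -0.01 roll 0.01 F [ 0.   0.2 -0.5] w 43.9 q [ 0.39  0.09 -0.82  2.    0.07  1.08 -2.12]
```

View pics/w12.png

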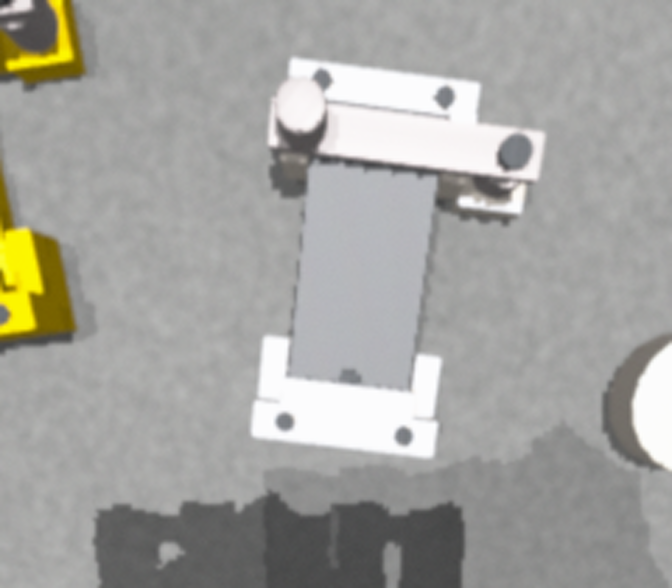

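View pics/s12.png

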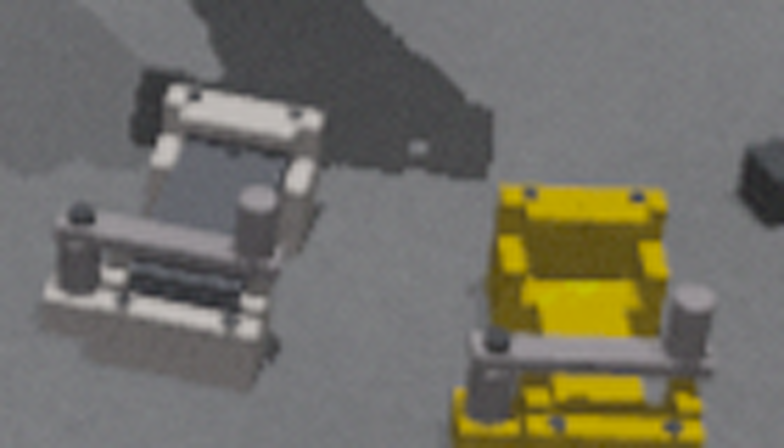

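View pics/t12.png

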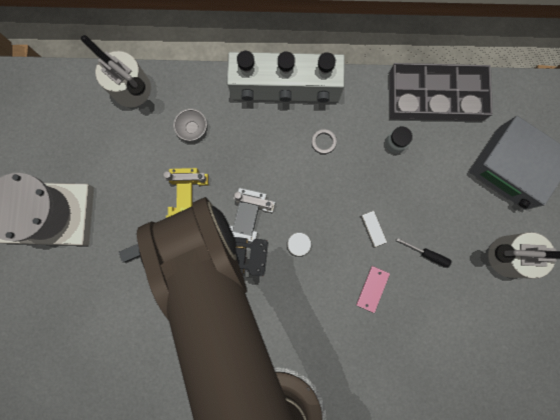

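Run:
```python
from h import *
c=dict(imaging.calibration("wrist")); c["extrinsics"]=np.load("w12.npy")
W=lambda x,y:(160+x/2.8-.3,y/2.8-.3)
p=onz(c,*W(300,103),86)[:2]-PIV; print("keeper from post",np.pi/2-np.arctan2(p@N,p@U),np.linalg.norm(p))
a=onz(c,*W(300,152),56)[:2];b=onz(c,*W(530,179),56)[:2]; d=a-b; print("bar edge",np.pi/2-np.arctan2(d@N,d@U))
for q in((300,103),): pass
st()
```

```text
keeper from post 0.0026729821763060713 78.25355429228708
bar edge -0.012115160184349882
t 24.55 pos [398.86 114.78 242.43] yaw -4.82 tilt -0.02 roll -0.04 F [-0.5 -0.1  0.2] w 43.6 q [ 0.39  0.09 -0.82  2.    0.07  1.08 -2.11]
```

The keeper reads 0.00 rad, fully closed. The bystanders stand where they started, except for the gauge block, which is partly hidden in the top view but visible and undisturbed in the scene view. The arm touches nothing, so I hand the job in.

```bash
python3 -c "
from plant import bot
print(bot.finish_job())"
```

```text
the job is handed in; nothing more can be done
None
```

The three plates lie flat in the white nest as one pile, with one end under the lip, and the keeper bar is closed across the other end. I handed the job in at about 24.6 s.

**What I did:** I gripped the pile across its middle and carried it at a 14° tilt. I slid its near end under the lip and lowered the far end until its weight came off, then released it. I swung the keeper round with the open fingers either side of its post, pushed until it met its stop at about 11 N, and backed off.

**Last checks:**
- **Pile:** the top dot measured 44.5 mm high from two views taken just after release, against 44 mm expected. The near end is under the lip and the far end inside the low wall. I didn't measure the height again after closing the keeper, but it still looked flat.
- **Keeper:** the post position gave 0.003 rad. The bar edge gave −0.012 rad, a small disagreement within how well I could read the pixels.
- **Other loose things:** the ring, puck, screwdriver, jar and bowl look unmoved, as do the pink and yellow look-alikes. In the last top view the arm partly hid the gauge block; the scene camera shows it undisturbed.

**What went wrong:** my first tilted approach was too far out, and the fingertips pressed on the tops of the corner guides on the nest's low (+x) side. The wrist force reached about 41 N, slightly over the 40 N pressing limit. I believe only the fingertips touched, not the arm or the gripper's body. I backed off at once, saw the pile had not shifted in the grip, and came in again closer to the lip without contact.

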